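# Scoop pebbles into the dispenser and hold its gate open

### The arm

A 6-joint arm with a two-finger parallel gripper is mounted at the origin on a cart in front of the work surface, level with it; the furniture and walls round the work are solid. World frame = base frame: x ahead of the robot, y to its left, z up, the work surface at z = 0. Lengths are in m, angles in rad, forces in N, time in s.
With the tool pointing down it reaches from about 0.25 to 0.725 m from the base axis. Payload 4 kg.
Tool frame: the origin (TCP) lies at the very end of the fingers, on their centre line; the grasp point (between the pads) lies 19 mm behind it; z points along the fingers, y is the direction in which the jaws open and shut (so a half turn about z gives the same grasp; the last joint's range is limited). The gripper opens to 85 mm and grips with 20 to 120 N. Pads are 22 mm wide; open, the fingers measure 114 mm over their backs; the gripper's body (76 mm by 85 mm) begins 54 mm behind the grasp point. The pads swing forward as they close: fully open they stand 13 mm farther back than shut.
Start: joints at [1.296, 0.241, 0.005, 1.335, 0, 1.571], TCP at [0.136, 0.481, 0.198] pointing down, gripper open.
Joint ranges: [-2.72, 2.72], [-1.05, 1.87], [-1.09, 1.28], [-1.99, 2.15], [-1.42, 1.44], [-3.14, 3.14]. Speed limits (rad/s): [2.79, 2.79, 3.14, 3.14, 3.14, 3.14].

### API

Orientations are given as a unit quaternion [x, y, z, w].
In Python, from workcell import bot, camera gives the robot as it stands. The module is installed in compiled form; this text tells all that it offers.
- The arm moves only by the tool send_rows, never from a script. Its argument "deltas" is a list of rows, each an object with "grip": the opening, from 0 (shut) to 1 (fully open); "translation": the shift along the tool's x, y, z in m, a list of three; "twist": the turn, a rotation vector about the tool's x, y, z in degrees, a list of three. A call has 1 to 5 rows; each row is the pose to reach, as a shift and turn from the pose measured when the call began, along the tool's axes at that moment; what a row does not reach only later rows make up. A row lasts 1/8 s, in which the tool goes at most 62.5 mm and 10.7 degrees, less where a joint would pass 70% of its speed; a pose out of reach is approached as far as the arm can. A call with a gripper value outside its range is refused whole. The fingers move at their own pace and stop on an object; the grip force is fixed at half the most. Time passes only in rows, so rows that repeat a pose let the fingers close. It gives the time, the measured TCP pose, the force and the opening at its end, in the units of the state.
- bot.get_obs(): the state, without advancing time (a new reading comes with each control period).
- camera(name): name is "scene" or "top" or "wrist"; returns a dict with "color" (384x512x3 uint8, blue, green, red), "intrinsics" (3x3 intrinsics, pixels), "xyz" and "rotation" of the camera in the world. Camera axes: x right, y down, z forward; pixel columns grow to the right and rows downward; lengths in m; the calibration is good to about 2 mm. A picture is of the moment at which its call begins. There is no depth.
- bot.job_done(): hands the job in, once; it reports no verdict.
The state is a dict: "clock": time; "joint_pos": joint angles; "joint_vel": joint speeds; "tau": joint torques, N m; "eef_pos": TCP position; "tool_rot": TCP orientation; "ft_force": force on the tool from outside, world axes, zero at the start; "ft_torque": the same for the moment, N m; "grip_width": finger opening in m.
Only numpy, scipy, OpenCV 4.12 (cv2) and the standard library are available. Lean on these libraries where they do the work, as an engineer would, in place of code of your own. Each camera call takes 0.05 s, during which the arm holds its last target.

### The job

Using the scoop, scoop up at least three of the four pebbles from the grey tray, tip them into the dispenser's hopper while its gate is still shut, and lay the scoop down upright on the table or in the tray; never touch the pebbles with the fingers or knock over the black viewing stone. Then press the red lever down past its first two notches to the third, so that the gate opens and the pebbles drop into the white pan, and finish while still holding the lever there against its spring.

Things in the scene. Friction and masses are not known exactly. Their poses are not given: they have to be found in the camera images.
- scoop_grip (a point): middle of the scoop's wooden handle. Flat-bottomed aluminium hand scoop, 175 mm long over all, lying upright; own +x points from the handle to the open front, +z up, y across. Handle: bar 18 mm wide (y) and 18 mm high, 95 mm long, along x, its middle 22 mm above the scoop's underside (the point), so its lower face is 13 mm above the table. Grasp the handle from above across its width. Mass about 0.14 kg; it balances about 60 mm in front of this point. Loose
- scoop_bowl (a point): centre of the upper face of the scoop's floor, 85 mm ahead (+x) of scoop_grip; the floor is 80 mm long (front lip 40 mm ahead of this point, back wall 40 mm behind), 66 mm wide outside, 2 mm thick; side walls 27 mm high (15 mm high over the last 14 mm before the lip), back wall 28 mm, front open
- tray_back (a point): foot of the upright back wall of the fixed grey tray, on its flat floor (3 mm above the table), mid-width. Own +x points from the open front to the back wall, z up. Inside width 74 mm, side walls 26 mm high, back wall 50 mm, no front wall; the open front is 165 mm from here at -x. Tray and scoop bowl are slick (friction about 0.25). The pebbles lie within 85 mm of here: pushed against the wall they ride over the scoop's lip
- pebble_1_c (a point): centre of loose pebble 1 (orange-red), 20 x 24 x 15 mm, about 14 g, in the tray
- pebble_2_c (a point): centre of loose pebble 2 (yellow-orange), 20 x 24 x 15 mm, about 14 g, in the tray
- pebble_3_c (a point): centre of loose pebble 3 (plum-coloured), 20 x 24 x 15 mm, about 14 g, in the tray
- pebble_4_c (a point): centre of loose pebble 4 (red), 20 x 24 x 15 mm, about 14 g, in the tray
- hopper_mouth (a point): centre of the hopper's square mouth, level with its top edge, 180 mm above the table; own axes are those of the dispenser: -x is its front (towards the robot), z up. Mouth 104 x 104 mm, narrowing to 54 x 54 mm at the gate 70 mm below. The dispenser is fixed: grey base 200 (x) x 170 (y) mm, green side cheeks up to 174 mm, at y = -77 and +77 mm from this point. Straight down the white catch pan, seen between the cheeks from the front, takes what falls through the gate
- pan (a point): centre of the inner floor of the white catch pan under the gate, 166 mm below hopper_mouth; pan 122 x 122 mm inside, walls 43 mm high; axes as hopper_mouth
- lever_pad (a point): centre of the ribbed top face of the red press pad at the end of the steel lever, on the dispenser's right-hand cheek (-y); pad 50 mm along the lever (own x, the free end at -x when the lever stands level), 40 mm wide, 10 mm thick. It lies 150 mm from the pivot; press it down from above with closed fingers. At lever value q the lever rises from pivot to pad at 0.36 - q rad above level (point axes are tilted: at q = 0 they are parallel to the dispenser's and they turn with q)
- lever_pivot (a point): pivot of the lever, 135 mm above the table; axes as hopper_mouth. The lever swings in the plane of x and z and points to -x
- lever (a joint): lever angle in rad: 0 = up, at rest, gate shut; notches, felt as clicks, at 0.22, 0.44 and 0.66; end stop 0.74. A return spring always drives it back to 0 (about 2 N at the pad at 0, 6 N at 0.66; each click adds about 2 N just before its notch; the stop at 0.74 is hard). The gate begins to open at 0.22, is half open at 0.44 and fully open from 0.64, and shuts when the lever rises
- view_stone_c (a point): middle of a black viewing stone on a wooden stand, 46 x 59 x 102 mm, standing loose on the table: leave it standing. The point is 50 mm above its underside

How it is judged:
On the way, in this order (a step that is already met when the one before it is completed fails the run):
1. at least three pebbles lie in the scoop, lifted out of the tray ((((distance between pebble_1_c and scoop_bowl below 0.055 m and height (world z) of pebble_1_c above 0.06 m) and (distance between pebble_2_c and scoop_bowl below 0.055 m and height (world z) of pebble_2_c above 0.06 m) and (distance between pebble_3_c and scoop_bowl below 0.055 m and height (world z) of pebble_3_c above 0.06 m)) or ((distance between pebble_1_c and scoop_bowl below 0.055 m and height (world z) of pebble_1_c above 0.06 m) and (distance between pebble_2_c and scoop_bowl below 0.055 m and height (world z) of pebble_2_c above 0.06 m) and (distance between pebble_4_c and scoop_bowl below 0.055 m and height (world z) of pebble_4_c above 0.06 m)) or ((distance between pebble_1_c and scoop_bowl below 0.055 m and height (world z) of pebble_1_c above 0.06 m) and (distance between pebble_3_c and scoop_bowl below 0.055 m and height (world z) of pebble_3_c above 0.06 m) and (distance between pebble_4_c and scoop_bowl below 0.055 m and height (world z) of pebble_4_c above 0.06 m)) or ((distance between pebble_2_c and scoop_bowl below 0.055 m and height (world z) of pebble_2_c above 0.06 m) and (distance between pebble_3_c and scoop_bowl below 0.055 m and height (world z) of pebble_3_c above 0.06 m) and (distance between pebble_4_c and scoop_bowl below 0.055 m and height (world z) of pebble_4_c above 0.06 m)))), for 0.1 s.
2. at least three pebbles lie in the hopper, the gate still shut (lever below 0.2) ((((horizontal distance between pebble_1_c and hopper_mouth below 0.06 m and height (world z) of pebble_1_c between 0.1 and 0.19 m) and (horizontal distance between pebble_2_c and hopper_mouth below 0.06 m and height (world z) of pebble_2_c between 0.1 and 0.19 m) and (horizontal distance between pebble_3_c and hopper_mouth below 0.06 m and height (world z) of pebble_3_c between 0.1 and 0.19 m)) or ((horizontal distance between pebble_1_c and hopper_mouth below 0.06 m and height (world z) of pebble_1_c between 0.1 and 0.19 m) and (horizontal distance between pebble_2_c and hopper_mouth below 0.06 m and height (world z) of pebble_2_c between 0.1 and 0.19 m) and (horizontal distance between pebble_4_c and hopper_mouth below 0.06 m and height (world z) of pebble_4_c between 0.1 and 0.19 m)) or ((horizontal distance between pebble_1_c and hopper_mouth below 0.06 m and height (world z) of pebble_1_c between 0.1 and 0.19 m) and (horizontal distance between pebble_3_c and hopper_mouth below 0.06 m and height (world z) of pebble_3_c between 0.1 and 0.19 m) and (horizontal distance between pebble_4_c and hopper_mouth below 0.06 m and height (world z) of pebble_4_c between 0.1 and 0.19 m)) or ((horizontal distance between pebble_2_c and hopper_mouth below 0.06 m and height (world z) of pebble_2_c between 0.1 and 0.19 m) and (horizontal distance between pebble_3_c and hopper_mouth below 0.06 m and height (world z) of pebble_3_c between 0.1 and 0.19 m) and (horizontal distance between pebble_4_c and hopper_mouth below 0.06 m and height (world z) of pebble_4_c between 0.1 and 0.19 m))) and value of joint lever below 0.2 rad), for 0.2 s.
At the end, for the whole second after the job is handed in: Lever held by the robot's fingers at the third notch (value above 0.60, still, finger force on it over 1.5 N); at least three pebbles in the white pan; the scoop let go and at rest, upright within 0.25 rad, on the table or in the tray (handle middle below 50 mm, floor below 30 mm), not on the lever ((((horizontal distance between pebble_1_c and pan below 0.074 m and height (world z) of pebble_1_c below 0.06 m) and (horizontal distance between pebble_2_c and pan below 0.074 m and height (world z) of pebble_2_c below 0.06 m) and (horizontal distance between pebble_3_c and pan below 0.074 m and height (world z) of pebble_3_c below 0.06 m)) or ((horizontal distance between pebble_1_c and pan below 0.074 m and height (world z) of pebble_1_c below 0.06 m) and (horizontal distance between pebble_2_c and pan below 0.074 m and height (world z) of pebble_2_c below 0.06 m) and (horizontal distance between pebble_4_c and pan below 0.074 m and height (world z) of pebble_4_c below 0.06 m)) or ((horizontal distance between pebble_1_c and pan below 0.074 m and height (world z) of pebble_1_c below 0.06 m) and (horizontal distance between pebble_3_c and pan below 0.074 m and height (world z) of pebble_3_c below 0.06 m) and (horizontal distance between pebble_4_c and pan below 0.074 m and height (world z) of pebble_4_c below 0.06 m)) or ((horizontal distance between pebble_2_c and pan below 0.074 m and height (world z) of pebble_2_c below 0.06 m) and (horizontal distance between pebble_3_c and pan below 0.074 m and height (world z) of pebble_3_c below 0.06 m) and (horizontal distance between pebble_4_c and pan below 0.074 m and height (world z) of pebble_4_c below 0.06 m))) and value of joint lever above 0.6 rad and velocity of joint lever between -0.1 and 0.1 rad/s and contact force between the fingers and lever above 1.5 N and contact force between the fingers and scoop below 0.1 N and contact force between scoop and lever below 0.1 N and height (world z) of scoop_grip below 0.05 m and angle between scoop_grip's own z axis and vertical below 0.25 rad and linear speed of scoop below 0.03 m/s and height (world z) of scoop_bowl below 0.03 m); the arm keeps its last pose, push and grip.
It fails at once if the fingers touch a pebble (contact force between the fingers and pebble_1 above 0.3 N or contact force between the fingers and pebble_2 above 0.3 N or contact force between the fingers and pebble_3 above 0.3 N or contact force between the fingers and pebble_4 above 0.3 N).
It fails at once if the black viewing stone is knocked over (angle between view_stone_c's own z axis and vertical above 0.5 rad).
It also fails if it takes over 72 s, if anything falls off the work surface, if the arm or the gripper's body presses on something with over 40 N, if the wrist force passes 120 N, or if a joint passes its speed limit or range.

## Working session

There is one attempt and no reset: what is moved stays moved. The work goes in short steps, Python scripts to look and compute and a tool call to move; the robot and the scene stay as the last step left them, time stands still between calls to the robot, and variables do not carry over. Pictures are saved under pics/ and viewed, and the job is handed in when it is done.

Besides the shell and the picture viewer there is one more tool, called by a JSON object that holds its "name" and its "arguments", one argument or row to a line. send_rows: Moves the arm, as the interface text tells. Its arguments: {"type":"object","properties":{"deltas":{"type":"array","items":{"type":"object","properties":{"grip":{"type":"number"},"translation":{"type":"array","items":{"type":"number"}},"twist":{"type":"array","items":{"type":"number"}}}}}},"required":["deltas"]}

```bash
mkdir -p pics; python3 - <<'E'
from workcell import bot,camera
import cv2,json
print(bot.get_obs())
for n in ["scene","top","wrist"]:
    c=camera(n); cv2.imwrite(f"pics/a_{n}.png",c["color"]); print(n,c["intrinsics"],c["xyz"],c["rotation"])
E
```

```text
{'clock': 0.0, 'joint_pos': array([ 1.29602631e+00,  2.41424552e-01,  3.74917671e-03,  1.33520757e+00,
       -1.48776644e-05,  1.57083613e+00]), 'joint_vel': array([-3.30164056e-03, -2.65454738e-03,  5.41795853e-06,  3.09423629e-04,
        7.15150872e-04,  4.05933169e-04]), 'tau': array([-5.88817184e-04, -3.72320902e+01,  2.52405918e+01,  1.70965731e-02,
       -4.46092315e-05, -1.31344279e-05]), 'eef_pos': array([0.13547978, 0.48057614, 0.19741677]), 'tool_rot': array([ 1.36972869e-01,  9.90574250e-01, -1.03449974e-03, -1.35495196e-04]), 'ft_force': array([-0.04869794,  0.79911177, -0.61034404]), 'ft_torque': array([0.00412935, 0.05792471, 0.01994792]), 'grip_width': 0.08572924330162111}
scene [[366.29584284   0.         255.72694462]
 [  0.         366.29584284 188.13859417]
 [  0.           0.           1.        ]] [ 0.26812063 -0.49648137  0.8021236 ] [ 0.91643705 -0.20229097  0.07309214 -0.33745967]
top [[469.06546897   0.         263.40136214]
 [  0.         469.06546897 177.90456192]
 [  0.           0.           1.        ]] [0.38936164 0.04981928 1.26859076] [-0.6994651   0.71190309 -0.04787852  0.0406228 ]
wrist [[286.426126     0.         254.33173271]
 [  0.         286.426126   190.23078335]
 [  0.           0.           1.        ]] [0.06207426 0.50185964 0.3733271 ] [0.78793647 0.59679099 0.09123962 0.12112787]
```

View pics/a_scene.png

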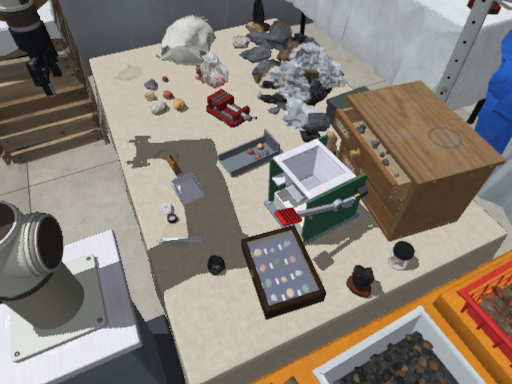

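View pics/a_top.png

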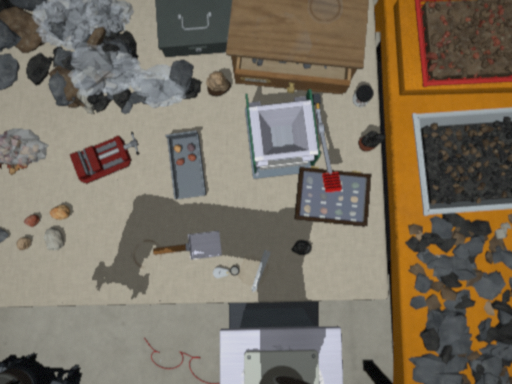

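View pics/a_wrist.png

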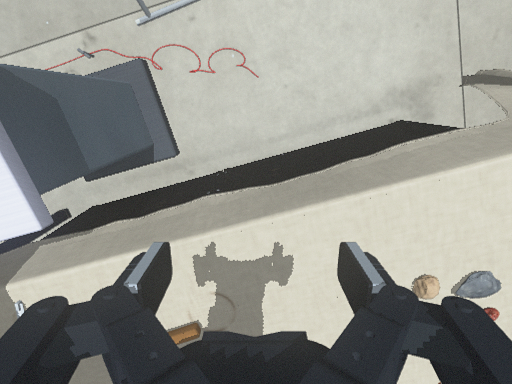

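The scene shows the scoop at about (180,180) and the tray at (250,152) with pebbles. The dispenser is at (312,190), the red pad at (287,215), and the viewing stone is probably the black stone at (361,280). In the top view the scoop is at (190,245), the tray at (187,162), the hopper at (284,132), the pad at (332,182) and the stone at (370,138). I'll zoom in for measurement.

```bash
cat > h.py <<'E'
import numpy as np,cv2
from scipy.spatial.transform import Rotation as R
from workcell import bot,camera
def ray(c,px):
    K=c["intrinsics"];d=np.linalg.solve(K,np.array([px[0],px[1],1.]))
    return np.array(c["xyz"]),R.from_quat(c["rotation"]).apply(d)
def onz(c,px,z):
    o,d=ray(c,px);return o+d*(z-o[2])/d[2]
def proj(c,p):
    q=R.from_quat(c["rotation"]).inv().apply(np.array(p)-c["xyz"]);q=c["intrinsics"]@q;return q[:2]/q[2]
def tri(c1,p1,c2,p2):
    o1,d1=ray(c1,p1);o2,d2=ray(c2,p2);A=np.stack([d1,-d2],1);s=np.linalg.lstsq(A,o2-o1,rcond=None)[0]
    a=o1+d1*s[0];b=o2+d2*s[1];return (a+b)/2,np.linalg.norm(a-b)
def crop(c,x0,x1,y0,y1,f,name):
    im=cv2.resize(c["color"][y0:y1,x0:x1],None,fx=f,fy=f,interpolation=cv2.INTER_CUBIC);cv2.imwrite("pics/"+name+".png",im)
E
python3 - <<'E'
from h import *
t=camera("top");s=camera("scene")
crop(t,145,275,115,265,4,"b_top1");crop(t,240,390,80,200,5,"b_top2")
crop(s,150,290,120,220,5,"b_sc1");crop(s,255,415,130,305,3,"b_sc2")
E
```

```text
(no output)
```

View pics/b_top1.png

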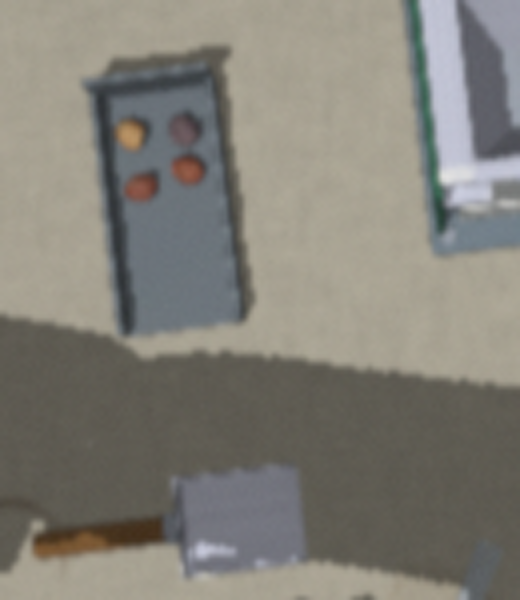

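View pics/b_top2.png

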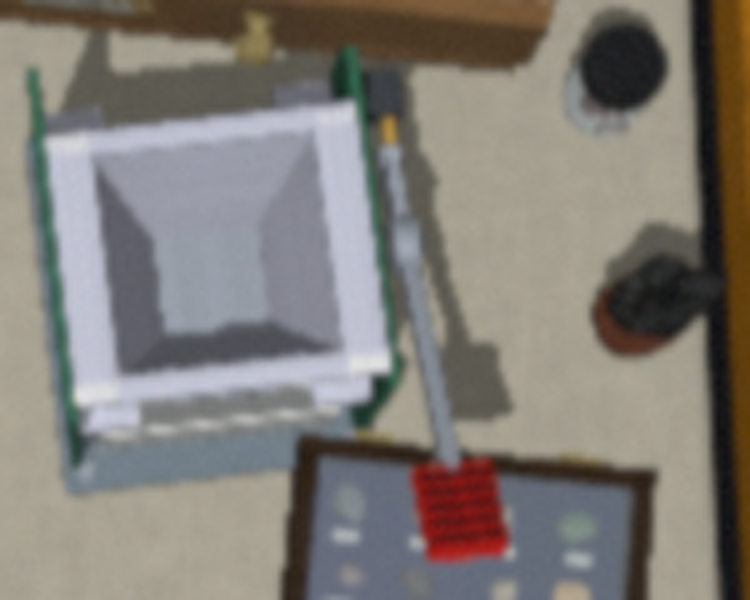

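View pics/b_sc1.png

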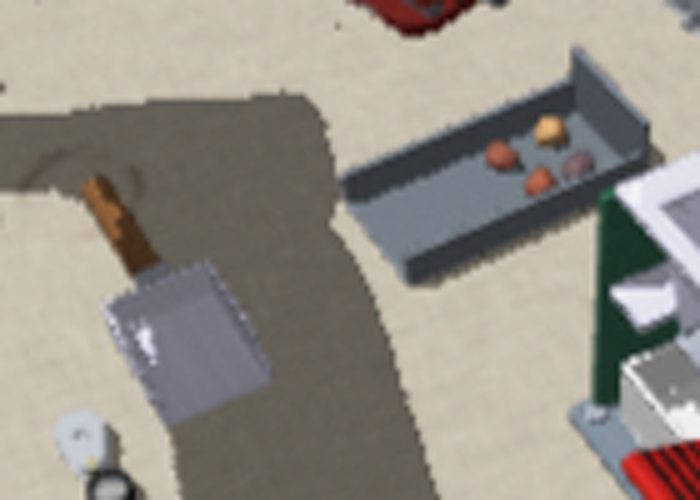

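View pics/b_sc2.png

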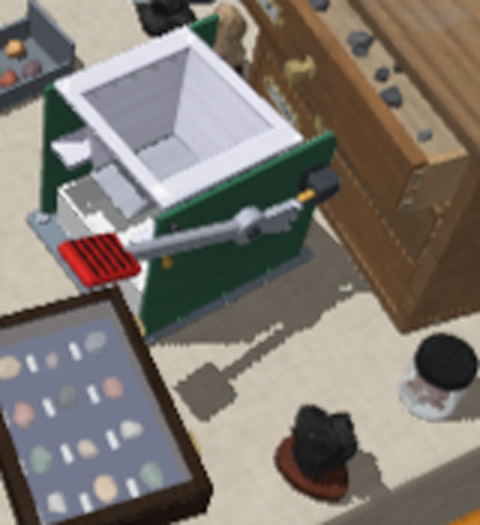

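The crops show:
- **Scoop (top1):** handle from (35,545) to (165,528), bowl lip on the right at about (300,515).
- **Tray:** walls visible, with the four pebbles at (130,133), (185,128), (142,186) and (188,170).
- **Dispenser (top2):** inner mouth corners at (95,160), (315,130), (345,355) and (118,375), pad centred at (460,510).
- **Stone:** at about (650,300).

```bash
python3 - <<'E'
from h import *
np.set_printoptions(precision=4,suppress=True)
t=camera("top");s=camera("scene")
T1=lambda u,v:((u+.5)/4-.5+145,(v+.5)/4-.5+115)
T2=lambda u,v:((u+.5)/5-.5+240,(v+.5)/5-.5+80)
S1=lambda u,v:((u+.5)/5-.5+150,(v+.5)/5-.5+120)
S2=lambda u,v:((u+.5)/3-.5+255,(v+.5)/3-.5+130)
def tops(n,l,f,z):
    P=np.array([onz(t,f(*p),z) for p in l]);print(n,P[:,:2].tolist().__str__() if 0 else np.round(P[:,:2],4).tolist());return P
h=tops("handle T",[(35,545),(165,528)],T1,.031); print(np.linalg.norm(h[0]-h[1]),h.mean(0))
h2=np.array([onz(s,S1(*p),.031) for p in [(93,187),(145,268)]]);print("handle S",h2)
b=tops("bowl floor lip",[(298,467),(306,560)],T1,.006);print(np.linalg.norm(b[0]-b[1]))
b=tops("bowl back top",[(172,478),(186,577)],T1,.03);
b=np.array([onz(s,S1(*p),.004) for p in [(271,378),(175,425)]]);print("lip S",b)
k=tops("tray wall tops back",[(90,82),(212,68)],T1,.053)
k=tops("tray front outer",[(125,334),(243,321)],T1,.0)
k=tops("tray foot",[(108,95),(214,83)],T1,.003)
k=np.array([onz(s,S1(*p),.003) for p in [(575,100),(642,160)]]);print("foot S",k)
k=np.array([onz(s,S1(*p),.0) for p in [(345,203),(408,283)]]);print("front S",k)
for n,a,bb in [("yel",(130,133),(550,131)),("plum",(185,128),(578,165)),("or",(142,186),(501,156)),("red",(188,170),(540,182))]:
    print(n,onz(t,T1(*a),.0105),onz(s,S1(*bb),.0105),tri(t,T1(*a),s,S1(*bb)))
m=tops("mouth in",[(95,160),(315,130),(345,355),(118,375)],T2,.18);print(m.mean(0))
m=tops("mouth out",[(48,140),(352,100),(390,370),(77,400)],T2,.18);print(m.mean(0))
m=np.array([onz(s,S2(*p),.18) for p in [(190,28),(303,137),(163,208),(55,88)]]);print("mouth out S",m,m.mean(0))
m=tops("pad",[(412,470),(495,460),(508,553),(430,560)],T2,.188);print(m.mean(0))
print("pad tri",tri(t,T2(461,511),s,S2(99,260)))
print("pivot",tri(t,T2(408,238),s,S2(248,222)))
print("stone",tri(t,T2(655,295),s,S2(325,440)),onz(t,T2(625,320),.01))
E
```

```text
handle T [[0.3586, 0.3255], [0.3679, 0.2411]]
0.08494708195327808 [0.3632 0.2833 0.031 ]
handle S [[0.3566 0.3207 0.031 ]
 [0.3653 0.2442 0.031 ]]
bowl floor lip [[0.4062, 0.1563], [0.3448, 0.1514]]
0.06165785962352925
bowl back top [[0.4002, 0.2367], [0.3361, 0.2275]]
lip S [[0.4081 0.1588 0.004 ]
 [0.3488 0.1494 0.004 ]]
tray wall tops back [[0.6603, 0.2878], [0.6685, 0.2074]]
tray front outer [[0.4978, 0.2732], [0.5053, 0.1934]]
tray foot [[0.6622, 0.2851], [0.6694, 0.2125]]
foot S [[0.6644 0.2962 0.003 ]
 [0.6782 0.2284 0.003 ]]
front S [[ 0.4969  0.2745 -0.    ]
 [ 0.5067  0.1965  0.    ]]
yel [0.634  0.2687 0.0105] [0.6339 0.2694 0.0105] (array([0.6337, 0.2686, 0.0113]), np.float64(0.000338640937649577))
plum [0.6368 0.2313 0.0105] [0.6365 0.2343 0.0105] (array([0.6355, 0.231 , 0.014 ]), np.float64(0.0012844507148369896))
or [0.5973 0.2604 0.0105] [0.5966 0.2618 0.0105] (array([0.5966, 0.2603, 0.0119]), np.float64(0.0011071322761763275))
red [0.6078 0.2292 0.0105] [0.6089 0.2307 0.0105] (array([0.6077, 0.2289, 0.0126]), np.float64(0.0005352335085193133))
mouth in [[0.6856, 0.0459], [0.6987, -0.0594], [0.5894, -0.0704], [0.5816, 0.0368]]
[ 0.6388 -0.0118  0.18  ]
mouth out [[0.6958, 0.0681], [0.7131, -0.0775], [0.5819, -0.0914], [0.57, 0.0563]]
[ 0.6402 -0.0111  0.18  ]
mouth out S [[ 0.6993  0.0658  0.18  ]
 [ 0.7134 -0.0772  0.18  ]
 [ 0.5811 -0.0924  0.18  ]
 [ 0.565   0.0502  0.18  ]] [ 0.6397 -0.0134  0.18  ]
pad [[0.5331, -0.0991], [0.5371, -0.138], [0.4935, -0.1423], [0.4909, -0.106]]
[ 0.5137 -0.1213  0.188 ]
pad tri (array([ 0.5129, -0.1207,  0.191 ]), np.float64(0.00041162586989264565))
pivot (array([ 0.6533, -0.1069,  0.1416]), np.float64(0.0022530366978764016))
stone (array([ 0.6435, -0.2507,  0.0496]), np.float64(0.0012222997966722146)) [ 0.6375 -0.2431  0.01  ]
```

Triangulation residuals are 2.3 mm or less, and heights and sizes match the description:
- **Scoop:** grip at about (0.363, 0.278), heading −83.7°.
- **Tray:** back at about (0.666, 0.250), heading 5.5–6°.
- **Hopper:** mouth at about (0.640, −0.012), heading about 6°.
- **Pad:** about (0.513, −0.121, 0.190).

Next I'll write a delta helper.

```bash
cat >> h.py <<'E'
def toolrot(h,p=0.):
    # scoop heading h deg, nose-up pitch p deg ; scoop X=-xt, Y=yt, Z=-zt
    S=R.from_euler('ZY',[h,-p],degrees=True).as_matrix()
    return R.from_matrix(np.stack([-S[:,0],S[:,1],-S[:,2]],1))
def delta(tcp,h,p=0.):
    o=bot.get_obs();q=R.from_quat(o["tool_rot"])
    tr=q.inv().apply(np.array(tcp)-o["eef_pos"]);tw=(q.inv()*toolrot(h,p)).as_rotvec(degrees=True)
    print("delta",np.round(tr,4).tolist(),np.round(tw,2).tolist());return tr,tw
def st():
    o=bot.get_obs();M=R.from_quat(o["tool_rot"]).as_matrix();X=-M[:,0]
    print("t",round(o["clock"],2),"tcp",np.round(o["eef_pos"],4),"head",round(np.degrees(np.arctan2(X[1],X[0])),2),"pitch",round(np.degrees(np.arcsin(X[2])),2),"roll",round(np.degrees(np.arcsin(M[2,1])),2),"q",np.round(o["joint_pos"],2),"F",np.round(o["ft_force"],1),"w",round(o["grip_width"],4))
E
python3 -c "
from h import *
st();delta([.363,.278,.09],-83.7)"
```

```text
t 0.35 tcp [0.1356 0.4811 0.1981] head -15.74 pitch 0.0 roll -0.03 q [ 1.3   0.24  0.    1.34 -0.    1.57] F [ 0.5 -0.3  0.3] w 0.0856
delta [-0.2739, -0.1337, 0.1082] [-0.03, 0.02, 67.96]
```

{"name": "send_rows", "arguments": {
  "deltas": [
    {"grip": 1, "translation": [-0.055, -0.027, 0.02], "twist": [0, 0, 10]},
    {"grip": 1, "translation": [-0.11, -0.054, 0.04], "twist": [0, 0, 20]},
    {"grip": 1, "translation": [-0.165, -0.08, 0.06], "twist": [0, 0, 30]},
    {"grip": 1, "translation": [-0.22, -0.107, 0.08], "twist": [0, 0, 40]},
    {"grip": 1, "translation": [-0.274, -0.134, 0.108], "twist": [0, 0, 50]}
  ]
}}

```text
clock: 0.98
eef_pos: [0.3571, 0.2839, 0.0949]
tool_rot: [0.545, 0.838, 0.001, 0.0]
ft_force: [1.4, 0.7, -0.3]
grip_width: 0.0853
```

```bash
python3 -c "
from h import *
st();delta([.363,.278,.09],-83.7)"
```

```text
t 0.97 tcp [0.3571 0.2839 0.0949] head -66.07 pitch -0.01 roll 0.12 q [ 0.67  0.23 -0.29  1.05 -0.    1.83] F [ 1.4  0.7 -0.3] w 0.0853
delta [-0.0078, 0.003, 0.0049] [0.12, -0.03, 17.63]
```

{"name": "send_rows", "arguments": {
  "deltas": [
    {"grip": 1, "translation": [-0.0078, 0.003, 0.005], "twist": [0, 0, 9]},
    {"grip": 1, "translation": [-0.0078, 0.003, 0.005], "twist": [0, 0, 17.6]},
    {"grip": 1, "translation": [-0.0078, 0.003, 0.005], "twist": [0, 0, 17.6]}
  ]
}}

```text
clock: 1.35
eef_pos: [0.3632, 0.2777, 0.0899]
tool_rot: [0.667, 0.745, 0.001, 0.0]
ft_force: [-0.4, 0.2, -0.3]
grip_width: 0.0854
```

```bash
python3 -c "
from h import *
st();delta([.363,.278,.006],-83.7)
c=camera('wrist');cv2.imwrite('pics/c_wrist.png',c['color'])
print([proj(c,p) for p in [(.363,.278,.031),(.363-.11*.0475,.278+.994*.0475,.031),(.363+.11*.125,.278-.994*.125,.003)]])"
```

```text
t 1.35 tcp [0.3632 0.2777 0.0899] head -83.62 pitch -0.05 roll 0.1 q [ 0.65  0.24 -0.3   1.03 -0.    2.11] F [-0.4  0.2 -0.3] w 0.0854
delta [0.0003, -0.0003, 0.0839] [0.1, -0.05, 0.08]
[array([253.58141455, 193.49667003]), array([253.62124547, 137.86769196]), array([253.51219162, 295.11017204])]
```

View pics/c_wrist.png

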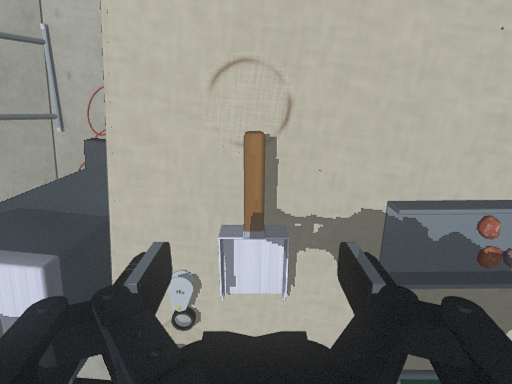

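The wrist view shows the handle centred at column 254 (rows 131–232) and the lip at row 299, which agrees with the projected points to about 3 mm. Descending.

{"name": "send_rows", "arguments": {
  "deltas": [
    {"grip": 1, "translation": [0, 0, 0.04], "twist": [0, 0, 0]},
    {"grip": 1, "translation": [0, 0, 0.07], "twist": [0, 0, 0]},
    {"grip": 1, "translation": [0, 0, 0.084], "twist": [0, 0, 0]},
    {"grip": 0.6, "translation": [0, 0, 0.084], "twist": [0, 0, 0]},
    {"grip": 0, "translation": [0, 0, 0.084], "twist": [0, 0, 0]}
  ]
}}

```text
clock: 2.02
eef_pos: [0.3641, 0.2789, 0.007]
tool_rot: [0.666, 0.746, 0.002, 0.001]
ft_force: [-0.4, -0.4, -0.1]
grip_width: 0.0519
```

{"name": "send_rows", "arguments": {
  "deltas": [
    {"grip": 0, "translation": [0, 0, 0], "twist": [0, 0, 0]},
    {"grip": 0, "translation": [0, 0, 0], "twist": [0, 0, 0]},
    {"grip": 0, "translation": [0, 0, 0], "twist": [0, 0, 0]},
    {"grip": 0, "translation": [0, 0, 0], "twist": [0, 0, 0]}
  ]
}}

```text
clock: 2.52
eef_pos: [0.3641, 0.2789, 0.0072]
tool_rot: [0.666, 0.746, 0.002, 0.001]
ft_force: [0.9, 0.3, 0.3]
grip_width: 0.0
```

```bash
python3 -c "
from h import *
st()
c=camera('wrist');cv2.imwrite('pics/d_wrist.png',c['color'])"
```

```text
t 2.52 tcp [0.3641 0.2789 0.0072] head -83.5 pitch -0.12 roll 0.22 q [ 0.65  0.34 -0.41  0.82 -0.    2.11] F [0.9 0.3 0.3] w 0.0
```

View pics/d_wrist.png

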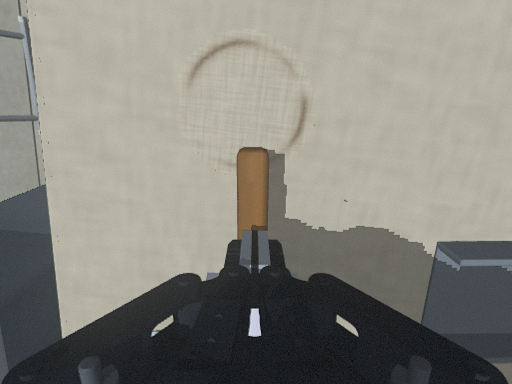

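The grip width reads 0, so the fingers appear shut without the handle between them. I'll look from the other cameras.

```bash
python3 -c "
from h import *
s=camera('scene');crop(s,140,240,120,240,5,'e_s');t=camera('top');crop(t,120,250,180,290,5,'e_t')"
```

```text
(no output)
```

View pics/e_s.png

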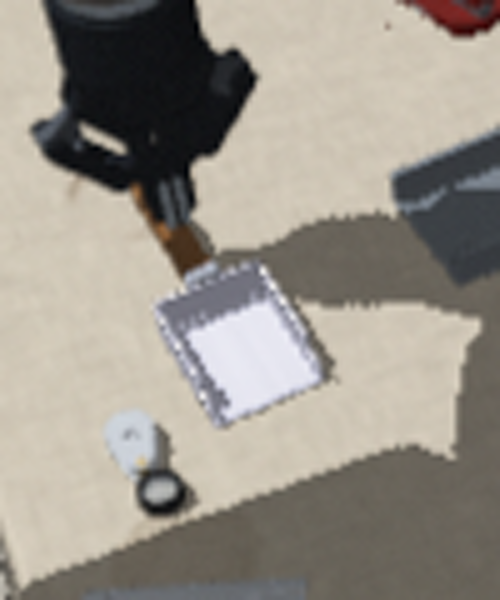

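View pics/e_t.png

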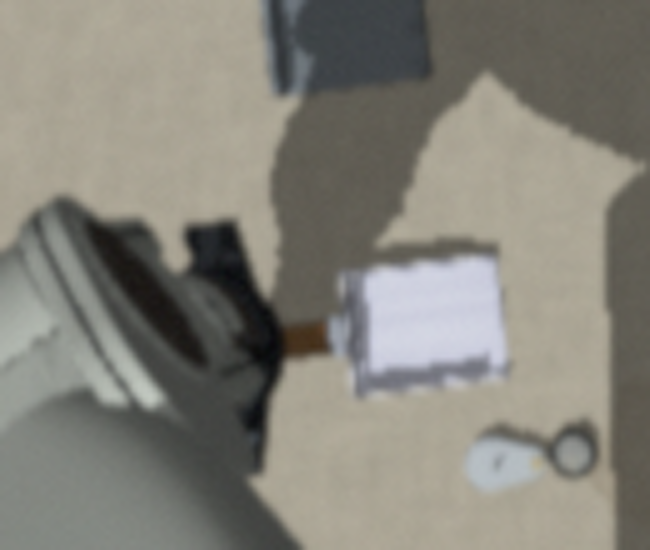

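{"name": "send_rows", "arguments": {
  "deltas": [
    {"grip": 0, "translation": [0, 0, -0.015], "twist": [0, 0, 0]},
    {"grip": 0, "translation": [0, 0, -0.03], "twist": [0, 0, 0]},
    {"grip": 0, "translation": [0, 0, -0.03], "twist": [0, 0, 0]}
  ]
}}

```text
clock: 3.05
eef_pos: [0.3648, 0.2795, 0.0379]
tool_rot: [0.666, 0.746, 0.003, 0.001]
ft_force: [-0.2, 0.5, -0.6]
grip_width: -0.0
```

```bash
python3 -c "
from h import *
st()
c=camera('wrist');cv2.imwrite('pics/f_wrist.png',c['color'])
s=camera('scene');crop(s,140,240,120,240,5,'f_s')"
```

```text
t 3.05 tcp [0.3648 0.2795 0.0379] head -83.49 pitch -0.19 roll 0.33 q [ 0.65  0.3  -0.37  0.89 -0.    2.11] F [-0.2  0.5 -0.6] w -0.0
```

View pics/f_wrist.png

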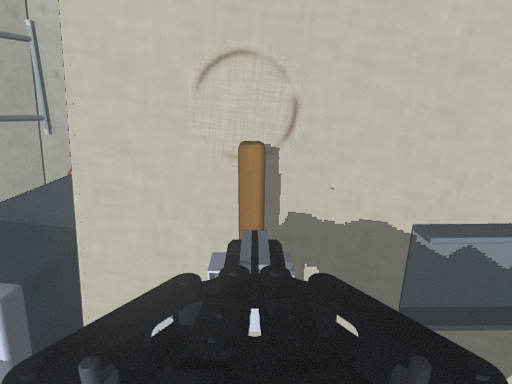

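View pics/f_s.png

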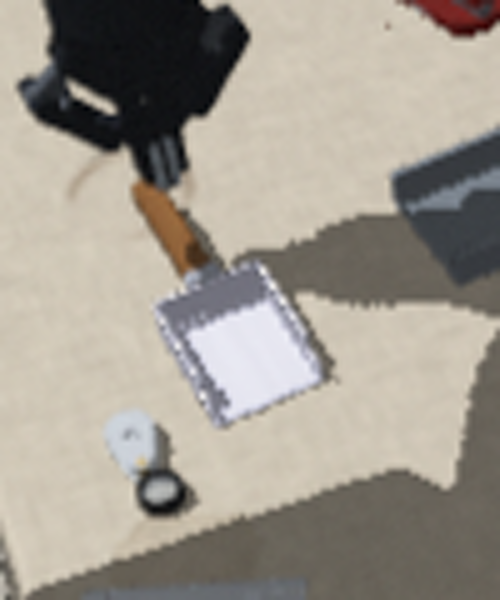

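```bash
python3 -c "
from h import *
s=camera('scene');c=camera('wrist')
f=lambda p:((p-[140,120]+.5)*5-.5)
for p in [(.3648,.2795,.0379),(.3648,.2795,.0679),(.363,.278,.031),(.3641,.2789,.007),(.3641,.2789,.037)]: print(p,f(proj(s,p)),proj(c,p))
print(c['xyz'])
"
```

```text
(0.3648, 0.2795, 0.0379) [174.32862918 219.70970289] [255.83954141 220.92261605]
(0.3648, 0.2795, 0.0679) [165.2877337  182.85069993] [256.28628985 242.33034436]
(0.363, 0.278, 0.031) [174.11640865 230.58306714] [252.89059005 218.63076813]
(0.3641, 0.2789, 0.007) [182.40094238 257.08987948] [254.50097973 205.3752587 ]
(0.3641, 0.2789, 0.037) [173.72826957 221.82795488] [254.67632885 221.10050267]
[0.35465058 0.35439942 0.21238674]
```

```bash
python3 -c "
from h import *
c=camera('wrist');o=bot.get_obs();q=R.from_quat(o['tool_rot'])
for z in (0,-.013,-.03,-.043):
  print(z,[np.round(proj(c,o['eef_pos']+q.apply([x,y,z]))).tolist() for x in(0.011,-0.011) for y in (-.0425,.0425)])
print(tri(c,(255,231),camera('scene'),(140+34,120+37.4)))
crop(c,200,310,190,290,6,'g_w')
"
```

```text
0 [[189.0, 206.0], [319.0, 206.0], [191.0, 236.0], [316.0, 236.0]]
-0.013 [[184.0, 213.0], [323.0, 213.0], [187.0, 246.0], [321.0, 246.0]]
-0.03 [[177.0, 225.0], [330.0, 225.0], [180.0, 260.0], [327.0, 260.0]]
-0.043 [[170.0, 235.0], [337.0, 235.0], [174.0, 273.0], [333.0, 273.0]]
(array([0.36583232, 0.28204858, 0.05927806]), np.float64(0.00429674841792242))
```

View pics/g_w.png

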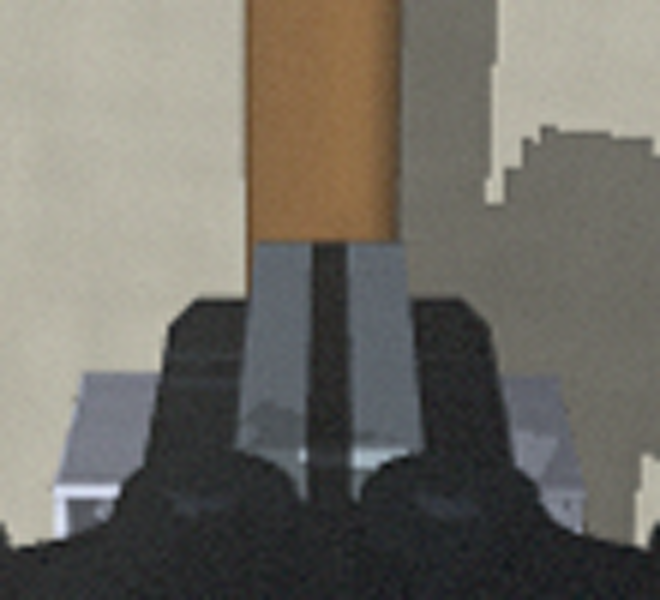

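The image evidence shows the real fingertips about 30 mm behind the reported TCP. With the reported TCP at z=0.038, the tips triangulate to about 0.06–0.07, and they shut above the handle without touching it. I'll reopen and go down in small, force-checked steps.

{"name": "send_rows", "arguments": {
  "deltas": [
    {"grip": 1, "translation": [0.001, 0.001, 0], "twist": [0, 0, 0]},
    {"grip": 1, "translation": [0.001, 0.001, 0], "twist": [0, 0, 0]},
    {"grip": 1, "translation": [0.001, 0.001, 0], "twist": [0, 0, 0]},
    {"grip": 1, "translation": [0.001, 0.001, 0.02], "twist": [0, 0, 0]},
    {"grip": 1, "translation": [0.001, 0.001, 0.032], "twist": [0, 0, 0]}
  ]
}}

```text
clock: 3.98
eef_pos: [0.3641, 0.2793, 0.0037]
tool_rot: [0.666, 0.746, 0.001, 0.0]
ft_force: [-0.6, -0.4, 0.2]
grip_width: 0.0854
```

{"name": "send_rows", "arguments": {
  "deltas": [
    {"grip": 1, "translation": [0, 0, 0.008], "twist": [0, 0, 0]},
    {"grip": 1, "translation": [0, 0, 0.013], "twist": [0, 0, 0]},
    {"grip": 1, "translation": [0, 0, 0.013], "twist": [0, 0, 0]}
  ]
}}

```text
clock: 4.35
eef_pos: [0.364, 0.2792, -0.0096]
tool_rot: [0.666, 0.746, 0.001, 0.0]
ft_force: [0.6, -0.4, 0.2]
grip_width: 0.0854
```

{"name": "send_rows", "arguments": {
  "deltas": [
    {"grip": 1, "translation": [0, 0, 0.004], "twist": [0, 0, 0]},
    {"grip": 1, "translation": [0, 0, 0.007], "twist": [0, 0, 0]},
    {"grip": 1, "translation": [0, 0, 0.007], "twist": [0, 0, 0]}
  ]
}}

```text
clock: 4.72
eef_pos: [0.3638, 0.2791, -0.0167]
tool_rot: [0.666, 0.746, 0.001, 0.0]
ft_force: [-0.5, -0.5, -0.5]
grip_width: 0.0856
```

```bash
python3 -c "
from h import *
st()
c=camera('wrist');cv2.imwrite('pics/h_wrist.png',c['color'])
s=camera('scene');crop(s,140,240,120,240,5,'h_s')"
```

```text
t 4.72 tcp [ 0.3638  0.2791 -0.0167] head -83.49 pitch -0.02 roll 0.06 q [ 0.65  0.38 -0.43  0.76 -0.    2.11] F [-0.5 -0.5 -0.5] w 0.0856
```

View pics/h_wrist.png

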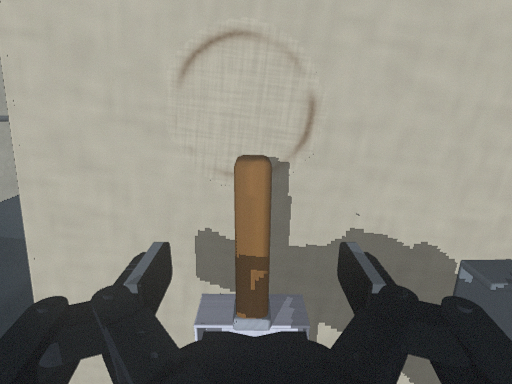

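View pics/h_s.png

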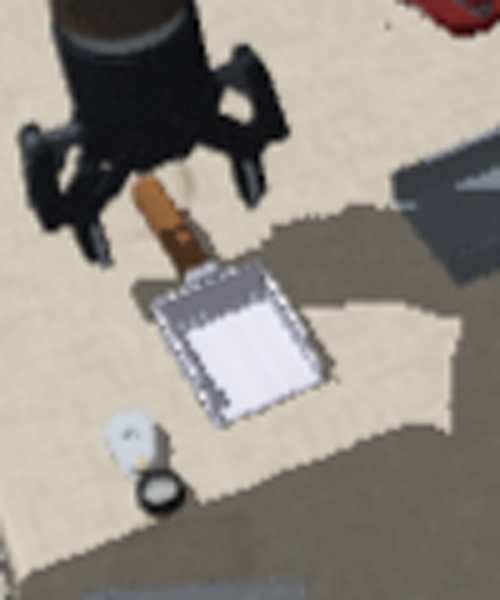

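There is still no contact at a reported z of −0.017. The open tips project to z≈0.026, which is 30 mm plus the 13 mm swing. So the true TCP is the reported one minus 30 mm along the tool z. I'll go another 8 mm down and close.

{"name": "send_rows", "arguments": {
  "deltas": [
    {"grip": 1, "translation": [0.001, 0, 0.005], "twist": [0, 0, 0]},
    {"grip": 1, "translation": [0.001, 0, 0.008], "twist": [0, 0, 0]},
    {"grip": 1, "translation": [0.001, 0, 0.008], "twist": [0, 0, 0]},
    {"grip": 0.4, "translation": [0.001, 0, 0.008], "twist": [0, 0, 0]},
    {"grip": 0, "translation": [0.001, 0, 0.008], "twist": [0, 0, 0]}
  ]
}}

```text
clock: 5.45
eef_pos: [0.364, 0.2803, -0.0244]
tool_rot: [0.666, 0.746, 0.001, 0.0]
ft_force: [-0.2, 0.4, 0.0]
grip_width: 0.0515
```

{"name": "send_rows", "arguments": {
  "deltas": [
    {"grip": 0, "translation": [0, 0, 0], "twist": [0, 0, 0]},
    {"grip": 0, "translation": [0, 0, 0], "twist": [0, 0, 0]},
    {"grip": 0, "translation": [0, 0, 0], "twist": [0, 0, 0]},
    {"grip": 0, "translation": [0, 0, 0], "twist": [0, 0, 0]}
  ]
}}

```text
clock: 5.95
eef_pos: [0.3641, 0.2803, -0.0242]
tool_rot: [0.666, 0.746, 0.001, 0.0]
ft_force: [-1.2, -0.1, 2.3]
grip_width: 0.0167
```

The handle is now held, with a grip width of 16.7 mm. I'll update the helper for scoop positions and move in front of the tray.

```bash
cat >> h.py <<'E'
GT=np.array([-.002,0,-.0462])  # scoop_grip in reported tool frame
TB=np.array([.666,.248,.003]);TH=5.3
def sdelta(g,h,p=0.):
    Rt=toolrot(h,p);return delta(np.array(g)-Rt.apply(GT),h,p)
def spose():
    o=bot.get_obs();q=R.from_quat(o["tool_rot"]);g=o["eef_pos"]+q.apply(GT);X=-q.as_matrix()[:,0];Z=-q.as_matrix()[:,2]
    print("grip",np.round(g,4),"bowl",np.round(g+.085*X-.020*Z,4),"lip",np.round(g+.125*X-.022*Z,4));return g
def tray(s,y,z):
    a=np.radians(TH);u=np.array([np.cos(a),np.sin(a),0]);v=np.array([-u[1],u[0],0]);return TB+s*u+y*v+[0,0,z]
E
python3 -c "
from h import *
st();spose();print(tray(-.235,0,.08));sdelta(tray(-.235,0,.08),TH)"
```

```text
t 5.95 tcp [ 0.3641  0.2803 -0.0242] head -83.5 pitch -0.05 roll 0.11 q [ 0.66  0.39 -0.44  0.74 -0.    2.11] F [-1.2 -0.1  2.3] w 0.0167
grip [0.3642 0.2783 0.022 ] bowl [0.3739 0.1939 0.0019] lip [ 3.784e-01  1.541e-01 -1.000e-04]
[0.4320047  0.22629291 0.083     ]
delta [-0.0613, 0.0595, -0.061] [0.12, 0.04, -88.8]
```

{"name": "send_rows", "arguments": {
  "deltas": [
    {"grip": 0, "translation": [0, 0, -0.03], "twist": [0, 0, 0]},
    {"grip": 0, "translation": [0, 0, -0.06], "twist": [0, 0, 0]},
    {"grip": 0, "translation": [0, 0, -0.08], "twist": [0, 0, -8]},
    {"grip": 0, "translation": [-0.01, 0.01, -0.08], "twist": [0, 0, -17]},
    {"grip": 0, "translation": [-0.02, 0.02, -0.08], "twist": [0, 0, -26]}
  ]
}}

```text
clock: 6.58
eef_pos: [0.3861, 0.2626, 0.0558]
tool_rot: [0.478, 0.878, 0.001, 0.0]
ft_force: [0.0, 0.0, -2.3]
grip_width: 0.0168
```

```bash
python3 -c "
from h import *
st();spose();sdelta(tray(-.235,0,.09),TH)"
```

```text
t 6.58 tcp [0.3861 0.2626 0.0558] head -57.17 pitch -0.01 roll 0.12 q [ 0.6   0.29 -0.32  0.95  0.    1.59] F [ 0.   0.  -2.3] w 0.0168
grip [0.3871 0.2608 0.102 ] bowl [0.4333 0.1894 0.082 ] lip [0.455  0.1558 0.08  ]
delta [-0.0544, 0.0171, 0.009] [0.12, 0.06, -62.47]
```

{"name": "send_rows", "arguments": {
  "deltas": [
    {"grip": 0, "translation": [-0.011, 0.003, 0], "twist": [0, 0, -10]},
    {"grip": 0, "translation": [-0.022, 0.007, 0], "twist": [0, 0, -20]},
    {"grip": 0, "translation": [-0.033, 0.01, 0], "twist": [0, 0, -30]},
    {"grip": 0, "translation": [-0.044, 0.014, 0], "twist": [0, 0, -40]},
    {"grip": 0, "translation": [-0.054, 0.017, 0], "twist": [0, 0, -50]}
  ]
}}

```text
clock: 7.2
eef_pos: [0.4295, 0.226, 0.0553]
tool_rot: [0.06, 0.998, 0.001, 0.0]
ft_force: [0.4, -0.1, -2.1]
grip_width: 0.0169
```

```bash
python3 -c "
from h import *
st();spose();sdelta(tray(-.235,0,.09),TH)"
```

```text
t 7.2 tcp [0.4295 0.226  0.0553] head -6.84 pitch 0.03 roll 0.06 q [ 0.48  0.33 -0.28  0.97  0.    0.6 ] F [ 0.4 -0.1 -2.1] w 0.0169
grip [0.4315 0.2257 0.1015] bowl [0.5159 0.2156 0.0815] lip [0.5556 0.2108 0.0795]
delta [-0.0005, 0.0002, 0.0085] [0.06, 0.03, -12.14]
```

{"name": "send_rows", "arguments": {
  "deltas": [
    {"grip": 0, "translation": [-0.0005, 0, 0.015], "twist": [0, 0, -7]},
    {"grip": 0, "translation": [-0.0005, 0, 0.03], "twist": [0, 0, -12.1]},
    {"grip": 0, "translation": [-0.0005, 0, 0.03], "twist": [0, 0, -12.1]}
  ]
}}

```text
clock: 7.58
eef_pos: [0.4284, 0.2251, 0.0238]
tool_rot: [-0.045, 0.999, -0.0, -0.002]
ft_force: [-0.6, -0.1, -2.6]
grip_width: 0.0167
```

```bash
python3 -c "
from h import *
st();spose();sdelta(tray(-.235,0,.022),TH)
t=camera('top');crop(t,145,245,115,225,6,'i_t');s=camera('scene');crop(s,170,290,110,210,6,'i_s');cv2.imwrite('pics/i_w.png',camera('wrist')['color'])"
```

```text
t 7.58 tcp [0.4284 0.2251 0.0238] head 5.19 pitch -0.18 roll -0.03 q [ 0.48  0.36 -0.32  0.89  0.    0.39] F [-0.6 -0.1 -2.6] w 0.0167
grip [0.4305 0.2253 0.07  ] bowl [0.5151 0.233  0.0497] lip [0.555  0.2366 0.0476]
delta [-0.0018, 0.0009, 0.045] [-0.03, -0.18, -0.11]
```

View pics/i_t.png

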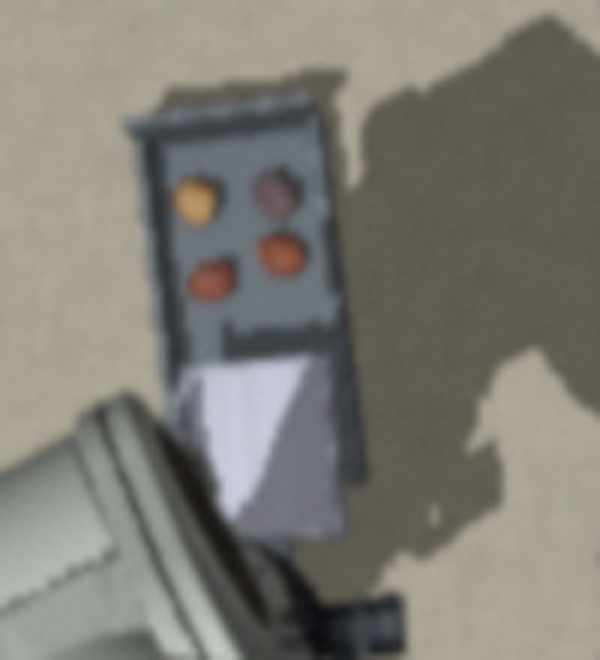

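View pics/i_s.png

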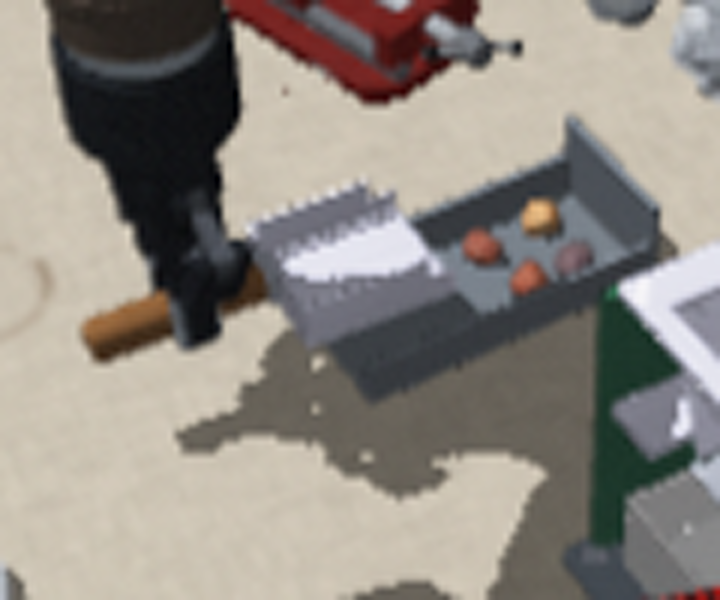

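View pics/i_w.png

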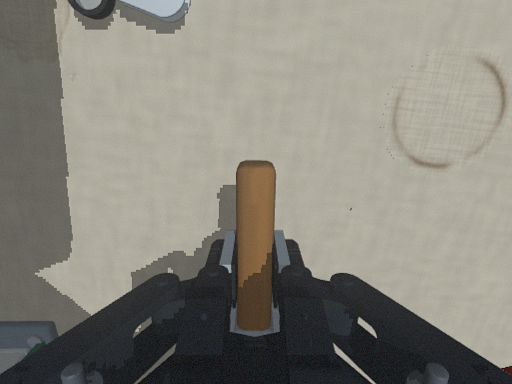

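```bash
python3 -c "
from h import *
t=camera('top');s=camera('scene')
T=lambda u,v:((u+.5)/6-.5+145,(v+.5)/6-.5+115)
S=lambda u,v:((u+.5)/6-.5+170,(v+.5)/6-.5+110)
P=[onz(t,T(*p),.055)[:2] for p in [(172,372),(335,353)]];print('lip T',P,np.mean(P,0))
for n,p,z in [('L inner floor',(170,160),.003),('L inner floor2',(184,340),.003),('R top in',(315,115),.029),('R top in2',(340,330),.029)]:
  q=onz(t,T(*p),z);d=(q-TB)[:2];a=np.radians(TH);print(n,q,'s',d@[np.cos(a),np.sin(a)],'y',d@[-np.sin(a),np.cos(a)])
P=[onz(s,S(*p),.05)[:2] for p in [(462,290),(310,347)]];print('S lip R, back R',P)
for n,p,z in [('R outer front',(375,402),0),('R top back',(657,220),.029),('L top front',(None,None),0)][:2]:
  q=onz(s,S(*p),z);d=(q-TB)[:2];a=np.radians(TH);print(n,q,'s',d@[np.cos(a),np.sin(a)],'y',d@[-np.sin(a),np.cos(a)])
spose()
"
```

```text
lip T [array([0.54951246, 0.27062472]), array([0.55663686, 0.19996194])] [0.55307466 0.23529333]
L inner floor [0.65408689 0.28156277 0.003     ] s -0.008761964068162768 y 0.03451970169325084
L inner floor2 [0.57091071 0.27474113 0.003     ] s -0.09221266333605732 y 0.035410254497830605
R top in [0.6681464  0.21198566 0.029     ] s -0.0011894466412435036 y -0.036058627323478636
R top in2 [0.57049856 0.20094479 0.029     ] s -0.09943965672341075 y -0.038032514770747185
S lip R, back R [array([0.55957833, 0.20080452]), array([0.47909559, 0.19637304])]
R outer front [5.08519203e-01 1.94028543e-01 1.11022302e-16] s -0.16179289454843931 y -0.039194118796047825
R top back [0.67865258 0.22436776 0.029     ] s 0.01041556774816188 y -0.024699927202588748
grip [0.4324 0.2264 0.0721] bowl [0.5171 0.2341 0.0522] lip [0.557  0.2378 0.0503]
```

The lip measures about 1.5 mm right of the tray's centre line, against 4 mm of clearance per side. I'll shift 1 mm left and lower until I feel the tray floor.

```bash
python3 -c "
from h import *
st();sdelta(tray(-.235,.001,.024),TH)"
```

```text
t 7.83 tcp [0.4305 0.2263 0.0259] head 5.22 pitch 0.1 roll 0.08 q [ 0.48  0.36 -0.31  0.89  0.    0.39] F [ 0.4 -0.  -1.2] w 0.0169
delta [0.0006, 0.0008, 0.0451] [0.08, 0.1, -0.08]
```

{"name": "send_rows", "arguments": {
  "deltas": [
    {"grip": 0, "translation": [0.0005, 0.001, 0.02], "twist": [0, 0.3, 0]},
    {"grip": 0, "translation": [0.0005, 0.001, 0.037], "twist": [0, 0.3, 0]},
    {"grip": 0, "translation": [0.0005, 0.001, 0.045], "twist": [0, 0.3, 0]},
    {"grip": 0, "translation": [0.0005, 0.001, 0.045], "twist": [0, 0.3, 0]},
    {"grip": 0, "translation": [0.0005, 0.001, 0.045], "twist": [0, 0.3, 0]}
  ]
}}

```text
clock: 8.45
eef_pos: [0.4306, 0.2276, -0.0184]
tool_rot: [-0.046, 0.999, 0.001, -0.001]
ft_force: [-0.2, 0.3, -1.6]
grip_width: 0.0165
```

```bash
python3 -c "
from h import *
st();spose();sdelta(tray(-.235,0,.022),TH)
t=camera('top');crop(t,145,245,115,225,6,'j_t');s=camera('scene');crop(s,170,290,110,210,6,'j_s')"
```

```text
t 8.45 tcp [ 0.4306  0.2276 -0.0184] head 5.22 pitch -0.13 roll 0.11 q [ 0.48  0.43 -0.36  0.79  0.    0.39] F [-0.2  0.3 -1.6] w 0.0165
grip [0.4327 0.2277 0.0277] bowl [0.5173 0.2355 0.0076] lip [0.5571 0.2391 0.0055]
delta [0.0007, -0.0014, 0.0028] [0.11, -0.13, -0.08]
```

View pics/j_t.png

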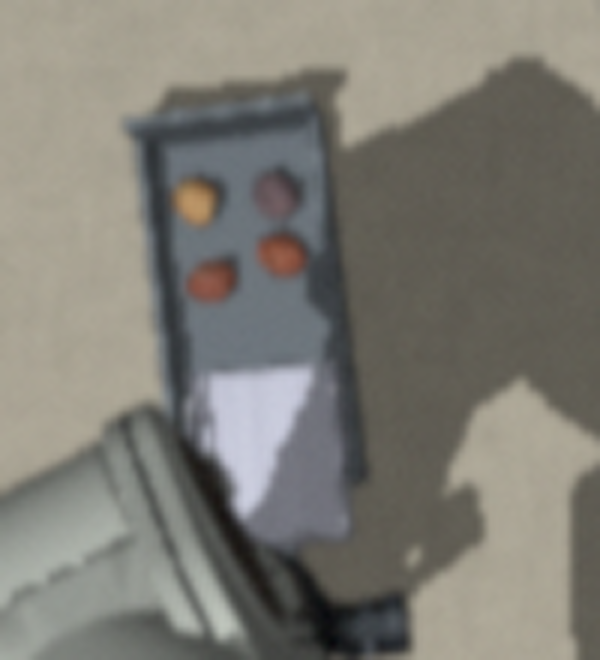

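View pics/j_s.png

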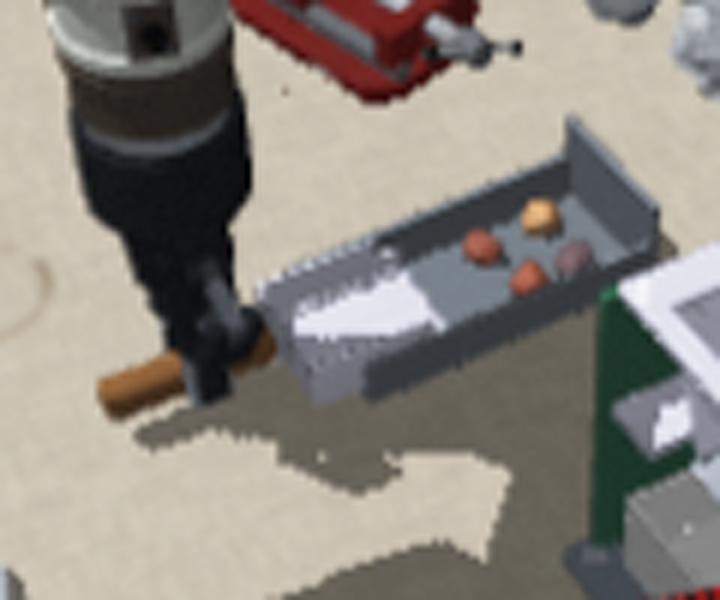

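The scoop sits inside the tray walls, with the lip at about crop (262,368) and the pebbles ahead of it. I'll lower the last 3 mm with the nose slightly down.

{"name": "send_rows", "arguments": {
  "deltas": [
    {"grip": 0, "translation": [0, -0.0005, 0.0015], "twist": [0, 0.5, 0]},
    {"grip": 0, "translation": [0, -0.0005, 0.003], "twist": [0, 0.5, 0]},
    {"grip": 0, "translation": [0, -0.0005, 0.003], "twist": [0, 0.5, 0]}
  ]
}}

```text
clock: 8.93
eef_pos: [0.4315, 0.2274, -0.021]
tool_rot: [-0.046, 0.999, 0.001, -0.005]
ft_force: [-0.1, 0.3, 1.6]
grip_width: 0.0167
```

```bash
python3 -c "
from h import *
st();spose();sdelta(tray(-.127,0,.022),TH,-.5)"
```

```text
t 8.93 tcp [ 0.4315  0.2274 -0.021 ] head 5.22 pitch -0.53 roll 0.13 q [ 0.48  0.44 -0.35  0.79  0.01  0.39] F [-0.1  0.3  1.6] w 0.0167
grip [0.4339 0.2275 0.0252] bowl [0.5184 0.2352 0.0044] lip [0.5582 0.2389 0.0021]
delta [-0.106, -0.001, -0.0008] [0.13, -0.03, -0.08]
```

A 3 N contact confirms the lip is on the floor. Pushing forward now.

{"name": "send_rows", "arguments": {
  "deltas": [
    {"grip": 0, "translation": [-0.012, 0, 0], "twist": [0.1, 0, 0]},
    {"grip": 0, "translation": [-0.024, 0, 0], "twist": [0.1, 0, 0]},
    {"grip": 0, "translation": [-0.036, 0, 0], "twist": [0.1, 0, 0]},
    {"grip": 0, "translation": [-0.048, -0.0005, -0.0003], "twist": [0.1, 0, 0]},
    {"grip": 0, "translation": [-0.06, -0.0005, -0.0004], "twist": [0.1, 0, 0]}
  ]
}}

```text
clock: 9.55
eef_pos: [0.4921, 0.2332, -0.0211]
tool_rot: [-0.046, 0.999, 0.001, -0.005]
ft_force: [-2.6, 4.2, 3.3]
grip_width: 0.0169
```

```bash
python3 -c "
from h import *
st();spose();sdelta(tray(-.127,0,.022),TH,-.5)
t=camera('top');crop(t,145,245,115,225,6,'k_t');s=camera('scene');crop(s,170,290,110,210,6,'k_s')"
```

```text
t 9.55 tcp [ 0.4921  0.2332 -0.0211] head 5.28 pitch -0.53 roll 0.11 q [ 0.44  0.53 -0.19  0.86  0.01  0.35] F [-2.6  4.2  3.3] w 0.0169
grip [0.4945 0.2333 0.0251] bowl [0.579  0.2412 0.0043] lip [0.6188 0.2449 0.002 ]
delta [-0.0451, -0.0013, -0.0003] [0.12, -0.03, -0.02]
```

View pics/k_t.png

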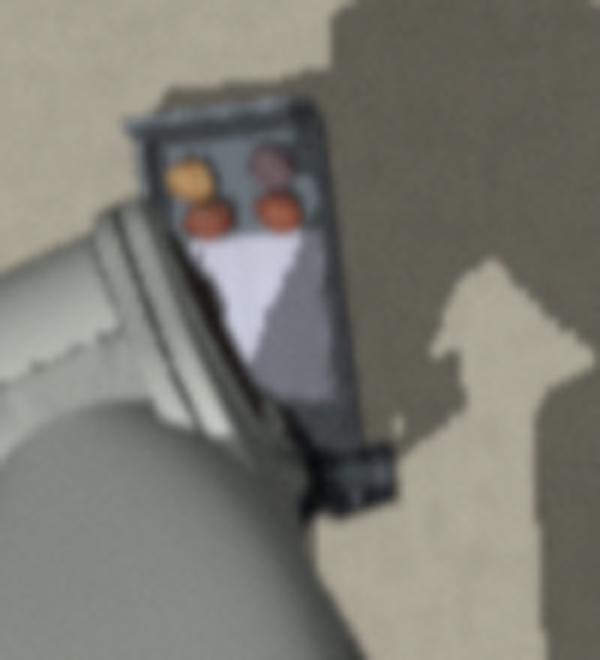

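View pics/k_s.png

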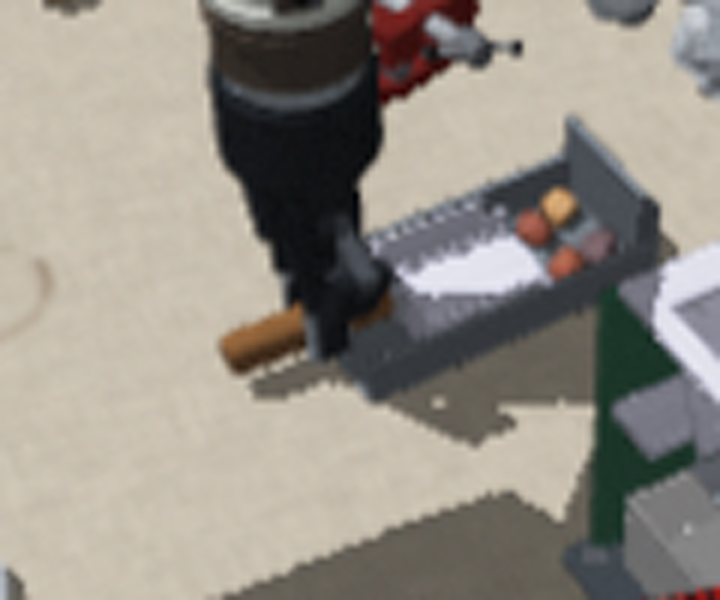

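The pebbles are bunched near the wall ahead of the lip. Fy of +4 N suggests light contact with the right wall, so I'll ease 1.5 mm left and continue.

{"name": "send_rows", "arguments": {
  "deltas": [
    {"grip": 0, "translation": [-0.008, 0.0015, 0], "twist": [0.1, 0, 0.3]},
    {"grip": 0, "translation": [-0.016, 0.0015, 0], "twist": [0.1, 0, 0.3]},
    {"grip": 0, "translation": [-0.024, 0.0015, 0], "twist": [0.1, 0, 0.3]},
    {"grip": 0, "translation": [-0.032, 0.0015, 0], "twist": [0.1, 0, 0.3]},
    {"grip": 0, "translation": [-0.039, 0.0015, 0], "twist": [0.1, 0, 0.3]}
  ]
}}

```text
clock: 10.28
eef_pos: [0.526, 0.2374, -0.0213]
tool_rot: [-0.044, 0.999, -0.001, -0.009]
ft_force: [-4.1, -0.8, 9.9]
grip_width: 0.0169
```

```bash
python3 -c "
from h import *
st();spose();sdelta(tray(-.127,0,.022),TH,-.5)
t=camera('top');crop(t,145,245,115,225,6,'l_t');s=camera('scene');crop(s,170,290,110,210,6,'l_s')"
```

```text
t 10.28 tcp [ 0.526   0.2374 -0.0213] head 5.06 pitch -1.07 roll -0.03 q [ 0.42  0.58 -0.08  0.92  0.01  0.33] F [-4.1 -0.8  9.9] w 0.0169
grip [0.5288 0.2377 0.0249] bowl [0.6131 0.2451 0.0033] lip [6.529e-01 2.486e-01 6.000e-04]
delta [-0.011, -0.0023, -0.0003] [-0.03, -0.57, -0.24]
```

View pics/l_t.png

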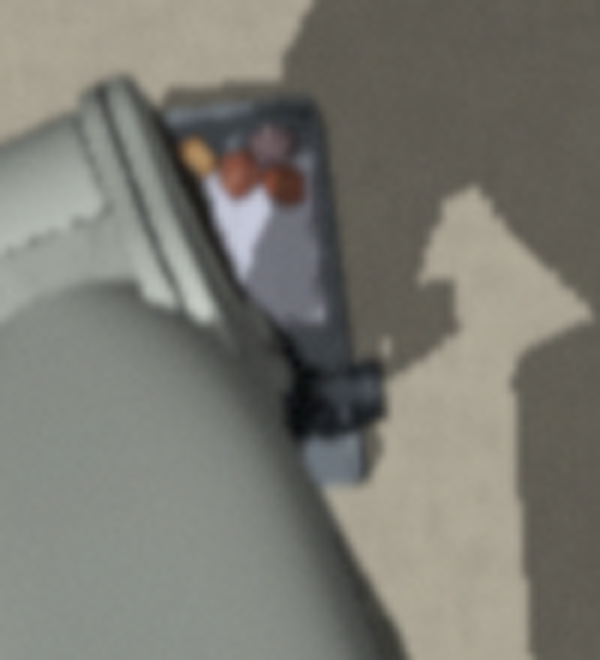

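View pics/l_s.png

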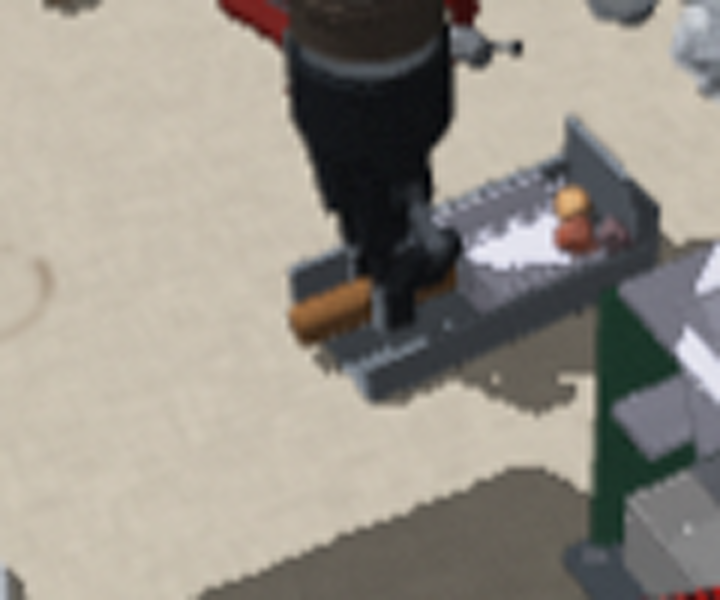

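The pebbles are riding over the lip, and about 12 mm remains to the wall. Continuing slowly.

{"name": "send_rows", "arguments": {
  "deltas": [
    {"grip": 0, "translation": [-0.004, 0, 0], "twist": [0, 0, -0.1]},
    {"grip": 0, "translation": [-0.008, 0, -0.0005], "twist": [0, 0, -0.1]},
    {"grip": 0, "translation": [-0.012, 0, -0.0005], "twist": [0, 0, -0.1]},
    {"grip": 0, "translation": [-0.014, 0, -0.0005], "twist": [0, 0, -0.1]}
  ]
}}

```text
clock: 10.88
eef_pos: [0.5378, 0.237, -0.0213]
tool_rot: [-0.044, 0.999, -0.002, -0.012]
ft_force: [-23.3, -3.1, 20.8]
grip_width: 0.0166
```

```bash
python3 -c "
from h import *
st();spose()
t=camera('top');crop(t,145,245,115,225,6,'m_t');s=camera('scene');crop(s,170,290,110,210,6,'m_s')"
```

```text
t 10.88 tcp [ 0.5378  0.237  -0.0213] head 5.06 pitch -1.34 roll -0.17 q [ 0.41  0.61 -0.04  0.95  0.    0.32] F [-23.3  -3.1  20.8] w 0.0166
grip [0.5409 0.2374 0.0249] bowl [0.6251 0.2448 0.0029] lip [ 0.6648  0.2483 -0.    ]
```

View pics/m_t.png

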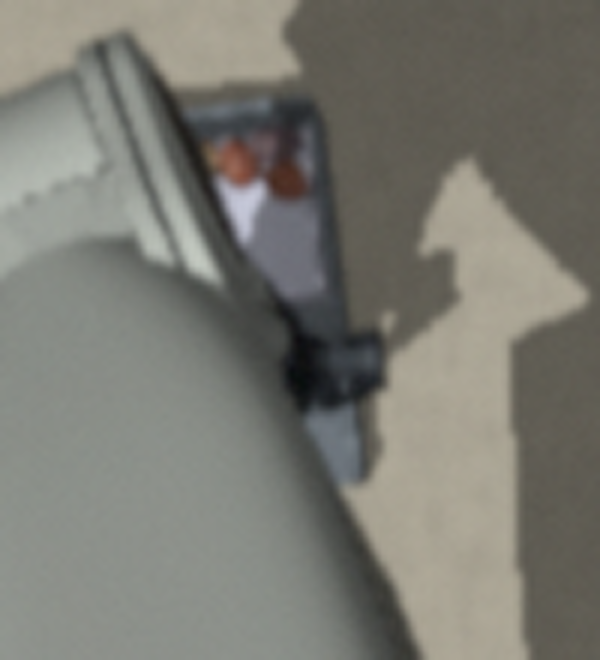

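View pics/m_s.png

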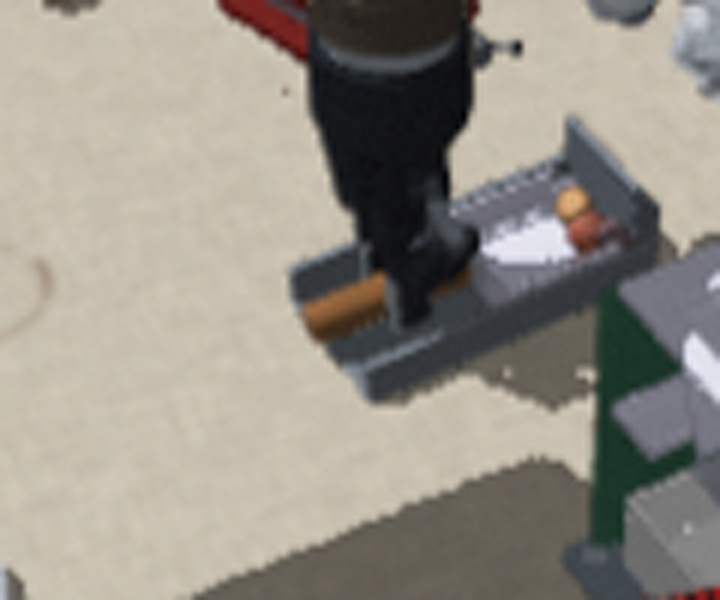

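At 23 N the lip is against the back wall. I'll tilt the nose up in stages, keeping the lip near the wall as I lift.

{"name": "send_rows", "arguments": {
  "deltas": [
    {"grip": 0, "translation": [0.001, 0, -0.002], "twist": [0, -4, 0]},
    {"grip": 0, "translation": [-0.001, 0, -0.005], "twist": [0, -8, 0]},
    {"grip": 0, "translation": [-0.004, 0, -0.008], "twist": [0, -12, 0]},
    {"grip": 0, "translation": [-0.0075, 0, -0.012], "twist": [0, -16, 0]},
    {"grip": 0, "translation": [-0.0115, 0, -0.016], "twist": [0, -20, 0]}
  ]
}}

```text
clock: 11.6
eef_pos: [0.5493, 0.2373, -0.0064]
tool_rot: [-0.044, 0.986, 0.005, 0.162]
ft_force: [0.2, 0.8, -2.6]
grip_width: 0.0167
```

```bash
python3 -c "
from h import *
st();spose()
t=camera('top');crop(t,145,245,115,225,6,'n_t');s=camera('scene');crop(s,170,290,110,210,6,'n_s')"
```

```text
t 11.6 tcp [ 0.5493  0.2373 -0.0064] head 5.1 pitch 18.71 roll -0.24 q [ 0.48  0.41 -0.42  0.44 -0.13  0.37] F [ 0.2  0.8 -2.6] w 0.0167
grip [0.5364 0.2363 0.038 ] bowl [0.623  0.244  0.0463] lip [0.6614 0.2474 0.0572]
```

View pics/n_t.png

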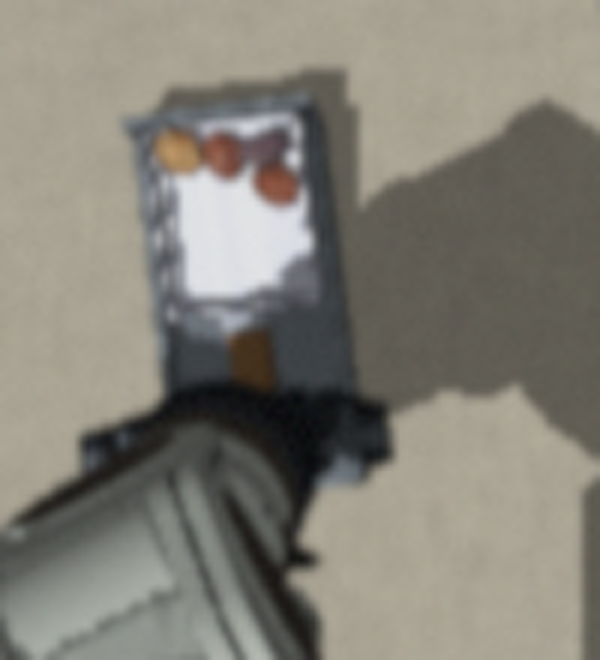

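View pics/n_s.png

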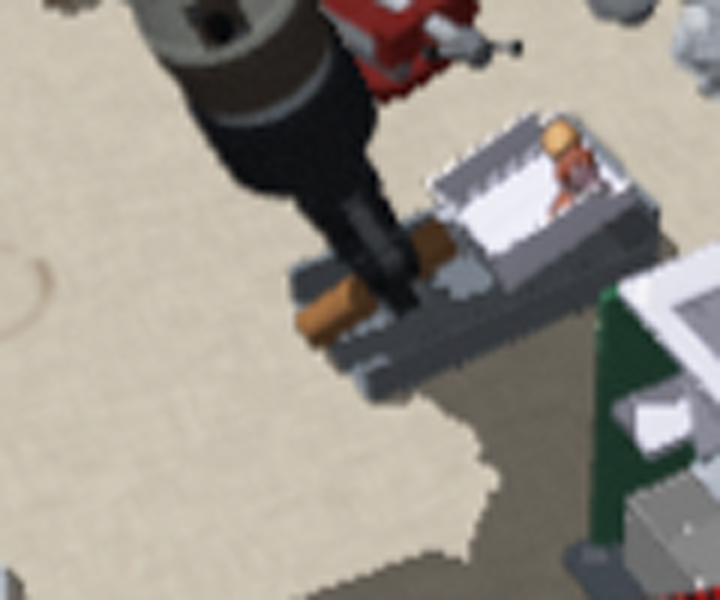

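All four pebbles are in the bowl, still near the lip at crop (180–285, 130–190) in the top view. I'll tilt further so they slide back, and lift.

{"name": "send_rows", "arguments": {
  "deltas": [
    {"grip": 0, "translation": [-0.001, 0, -0.006], "twist": [0, -4, 0]},
    {"grip": 0, "translation": [-0.003, 0, -0.012], "twist": [0, -8, 0]},
    {"grip": 0, "translation": [-0.006, 0, -0.018], "twist": [0, -12, 0]},
    {"grip": 0, "translation": [-0.008, 0, -0.024], "twist": [0, -16, 0]},
    {"grip": 0, "translation": [-0.01, 0, -0.03], "twist": [0, -16, 0]}
  ]
}}

```text
clock: 12.32
eef_pos: [0.5448, 0.2357, 0.022]
tool_rot: [-0.044, 0.955, 0.009, 0.293]
ft_force: [-0.0, -0.1, -3.1]
grip_width: 0.0167
```

```bash
python3 -c "
from h import *
st();spose()
t=camera('top');crop(t,145,245,115,225,6,'o_t');s=camera('scene');crop(s,170,290,110,210,6,'o_s')"
```

```text
t 12.32 tcp [0.5448 0.2357 0.022 ] head 5.38 pitch 34.12 roll -0.43 q [ 0.55  0.3  -0.69  0.03 -0.26  0.39] F [-0.  -0.1 -3.1] w 0.0167
grip [0.5206 0.2339 0.0614] bowl [0.6019 0.2413 0.0925] lip [0.6359 0.2445 0.1133]
```

View pics/o_t.png

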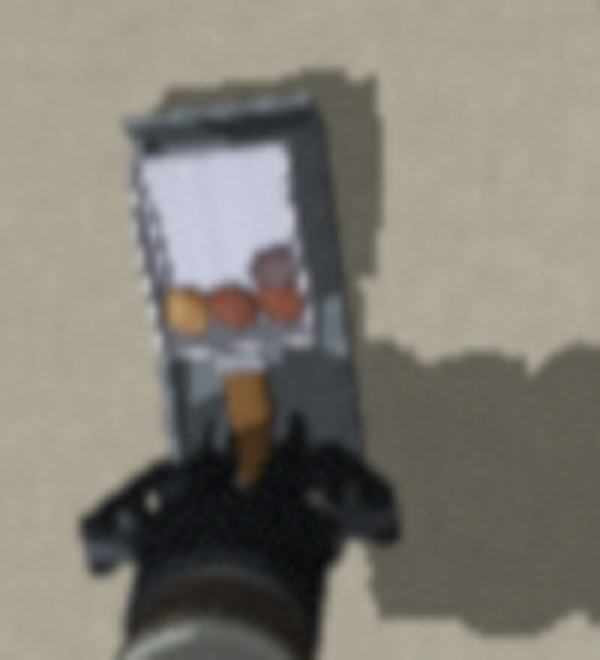

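View pics/o_s.png

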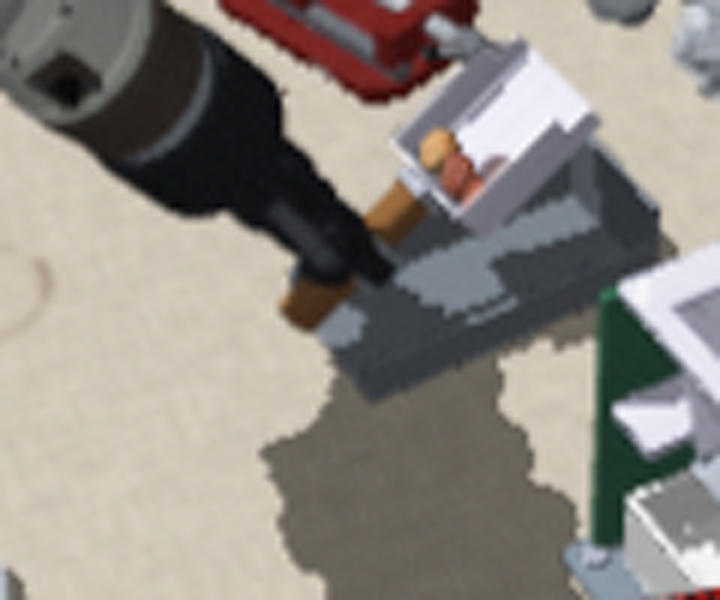

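All four pebbles rest against the bowl's back wall. I'll lift and carry them, then approach the hopper with heading 0°.

```bash
python3 -c "
from h import *
sdelta([.47,.19,.20],0,25)"
```

```text
delta [-0.0215, -0.0425, -0.1453] [2.29, 9.48, 4.52]
```

{"name": "send_rows", "arguments": {
  "deltas": [
    {"grip": 0, "translation": [-0.004, -0.004, -0.025], "twist": [0, 0, 0]},
    {"grip": 0, "translation": [-0.008, -0.01, -0.055], "twist": [0.5, 2, 1]},
    {"grip": 0, "translation": [-0.013, -0.02, -0.085], "twist": [1, 4, 2]},
    {"grip": 0, "translation": [-0.017, -0.03, -0.115], "twist": [1.6, 7, 3.3]},
    {"grip": 0, "translation": [-0.0215, -0.0425, -0.145], "twist": [2.3, 9.5, 4.5]}
  ]
}}

```text
clock: 13.05
eef_pos: [0.4885, 0.1899, 0.1594]
tool_rot: [0.001, 0.976, 0.0, 0.216]
ft_force: [0.9, 0.1, -2.4]
grip_width: 0.017
```

```bash
python3 -c "
from h import *
st();spose();t=camera('top');cv2.imwrite('pics/p_t.png',t['color'])
sdelta([.47,-.01,.22],0,25)"
```

```text
t 13.05 tcp [0.4885 0.1899 0.1594] head -0.08 pitch 24.94 roll 0.04 q [ 0.5   0.01 -0.47  0.7  -0.2   0.46] F [ 0.9  0.1 -2.4] w 0.017
grip [0.4708 0.1899 0.2021] bowl [0.5563 0.1898 0.2198] lip [0.5934 0.1898 0.2349]
delta [-0.0037, -0.1998, -0.0132] [0.05, 0.26, -0.22]
```

View pics/p_t.png

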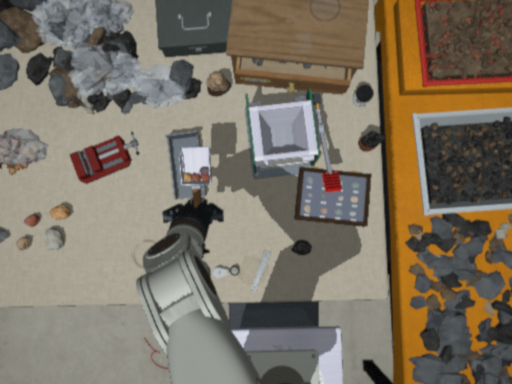

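The pebbles are still in the bowl at about (197,172). Moving across to the hopper.

{"name": "send_rows", "arguments": {
  "deltas": [
    {"grip": 0, "translation": [-0.003, -0.02, -0.013], "twist": [0, 0, 0]},
    {"grip": 0, "translation": [-0.003, -0.055, -0.018], "twist": [0, 0, 0]},
    {"grip": 0, "translation": [-0.003, -0.095, -0.018], "twist": [0, 0, 0]},
    {"grip": 0, "translation": [-0.003, -0.135, -0.018], "twist": [0, 0, 0]},
    {"grip": 0, "translation": [-0.003, -0.17, -0.018], "twist": [0, 0, 0]}
  ]
}}

```text
clock: 13.72
eef_pos: [0.4857, 0.0181, 0.1823]
tool_rot: [0.002, 0.976, 0.001, 0.219]
ft_force: [-0.3, 0.9, -1.9]
grip_width: 0.0168
```

```bash
python3 -c "
from h import *
st();spose()
def G(lip,h,p):
    S=R.from_euler('ZY',[h,-p],degrees=True);return np.array(lip)-S.apply([.125,0,-.022])
for p in (25,10,0,-10,-20,-30,-40,-50): print(p,G([.612,-.010,.20],0,p))
sdelta(G([.612,-.010,.245],0,22),0,22)
"
```

```text
t 13.72 tcp [0.4857 0.0181 0.1823] head -0.3 pitch 25.31 roll 0.13 q [ 0.05 -0.13 -0.54  0.71 -0.02  0.05] F [-0.3  0.9 -1.9] w 0.0168
grip [0.4677 0.0181 0.2249] bowl [0.5531 0.0177 0.2432] lip [0.5901 0.0175 0.2585]
25 [ 0.48941392 -0.01        0.16711149]
10 [ 0.48507877 -0.01        0.19995975]
0 [ 0.487 -0.01   0.222]
-10 [ 0.49271929 -0.01        0.24337179]
-20 [ 0.50206287 -0.01        0.26342576]
-30 [ 0.51474682 -0.01        0.28155256]
-40 [ 0.53038577 -0.01        0.29720143]
-50 [ 0.54850453 -0.01        0.30989688]
delta [-0.0129, -0.0281, 0.0141] [0.03, 3.31, -0.27]
```

{"name": "send_rows", "arguments": {
  "deltas": [
    {"grip": 0, "translation": [-0.004, -0.012, 0], "twist": [0, 1, 0]},
    {"grip": 0, "translation": [-0.009, -0.022, 0.005], "twist": [0, 2, 0]},
    {"grip": 0, "translation": [-0.013, -0.028, 0.01], "twist": [0, 3, -0.3]},
    {"grip": 0, "translation": [-0.013, -0.028, 0.01], "twist": [0, 3, -0.3]}
  ]
}}

```text
clock: 14.22
eef_pos: [0.5024, -0.0099, 0.1783]
tool_rot: [-0.0, 0.981, 0.0, 0.193]
ft_force: [-0.1, 0.2, -1.7]
grip_width: 0.0168
```

```bash
python3 -c "
from h import *
st();spose();t=camera('top');crop(t,220,350,80,210,5,'q_t');s=camera('scene');crop(s,230,360,100,250,4,'q_s')
def G(lip,h,p):
    S=R.from_euler('ZY',[h,-p],degrees=True);return np.array(lip)-S.apply([.125,0,-.022])
sdelta(G([.612,-.010,.21],0,-5),0,-5)
"
```

```text
t 14.22 tcp [ 0.5024 -0.0099  0.1783] head 0.03 pitch 22.25 roll 0.02 q [-0.03 -0.05 -0.46  0.77  0.01 -0.03] F [-0.1  0.2 -1.7] w 0.0168
grip [ 0.4867 -0.01    0.2218] bowl [ 0.573  -0.0099  0.2355] lip [ 0.6108 -0.0099  0.2488]
delta [0.0096, -0.0005, -0.0242] [0.04, 27.23, 0.08]
```

View pics/q_t.png

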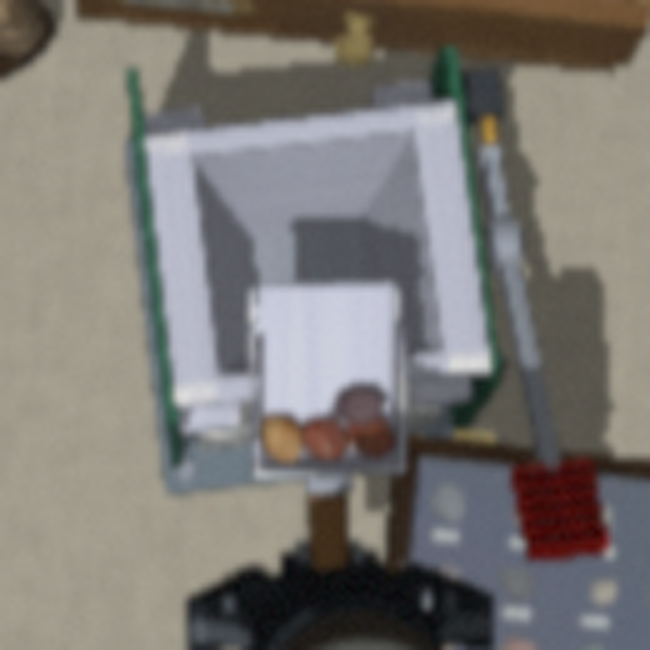

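View pics/q_s.png

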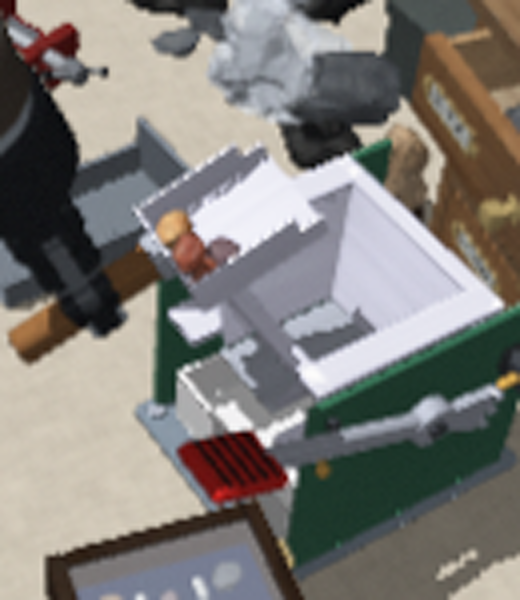

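The lip is over the mouth at crop row 285, inside the front rim at row 370. I'll tip about the lip.

{"name": "send_rows", "arguments": {
  "deltas": [
    {"grip": 0, "translation": [0.0015, 0, -0.006], "twist": [0, 6, 0]},
    {"grip": 0, "translation": [0.003, 0, -0.012], "twist": [0, 13, 0]},
    {"grip": 0, "translation": [0.0045, 0, -0.019], "twist": [0, 20, 0]},
    {"grip": 0, "translation": [0.0055, 0, -0.026], "twist": [0, 27, 0]}
  ]
}}

```text
clock: 14.82
eef_pos: [0.4868, -0.0087, 0.201]
tool_rot: [-0.001, 0.999, 0.0, -0.043]
ft_force: [0.8, -0.5, -1.2]
grip_width: 0.0171
```

```bash
python3 -c "
from h import *
st();spose()
def G(lip,h,p):
    S=R.from_euler('ZY',[h,-p],degrees=True);return np.array(lip)-S.apply([.125,0,-.022])
for p in (-15,-25,-35,-45):sdelta(G([.617,-.010,.20],0,p),0,p)
"
```

```text
t 14.82 tcp [ 0.4868 -0.0087  0.201 ] head 0.17 pitch -4.88 roll 0.03 q [-0.02  0.29  0.07  1.44 -0.   -0.02] F [ 0.8 -0.5 -1.2] w 0.0171
grip [ 0.4927 -0.0087  0.2468] bowl [ 0.5757 -0.0084  0.2197] lip [ 0.6154 -0.0083  0.2143]
delta [-0.0006, -0.0013, -0.0086] [-0.0, 10.12, 0.17]
delta [-0.0023, -0.0013, -0.0311] [-0.02, 20.12, 0.17]
delta [-0.0078, -0.0013, -0.0529] [-0.03, 30.12, 0.17]
delta [-0.0171, -0.0014, -0.0735] [-0.05, 40.12, 0.17]
```

{"name": "send_rows", "arguments": {
  "deltas": [
    {"grip": 0, "translation": [-0.0006, -0.001, -0.0086], "twist": [0, 10, 0]},
    {"grip": 0, "translation": [-0.0023, -0.001, -0.031], "twist": [0, 20, 0]},
    {"grip": 0, "translation": [-0.0078, -0.001, -0.053], "twist": [0, 30, 0]},
    {"grip": 0, "translation": [-0.017, -0.001, -0.0735], "twist": [0, 40, 0]},
    {"grip": 0, "translation": [-0.017, -0.001, -0.0735], "twist": [0, 40, 0]}
  ]
}}

```text
clock: 15.45
eef_pos: [0.4521, -0.0087, 0.2069]
tool_rot: [-0.002, 0.935, -0.001, -0.354]
ft_force: [2.9, 0.1, 3.5]
grip_width: 0.0168
```

```bash
python3 -c "
from h import *
st();spose();t=camera('top');crop(t,220,350,80,210,5,'r_t');s=camera('scene');crop(s,230,360,100,250,4,'r_s')
"
```

```text
t 15.45 tcp [ 0.4521 -0.0087  0.2069] head 0.27 pitch -41.43 roll -0.03 q [-0.01  0.8   0.65  2.15 -0.01 -0.01] F [2.9 0.1 3.5] w 0.0168
grip [ 0.4842 -0.0085  0.2402] bowl [ 0.5347 -0.0083  0.169 ] lip [ 0.5633 -0.0081  0.141 ]
```

View pics/r_t.png

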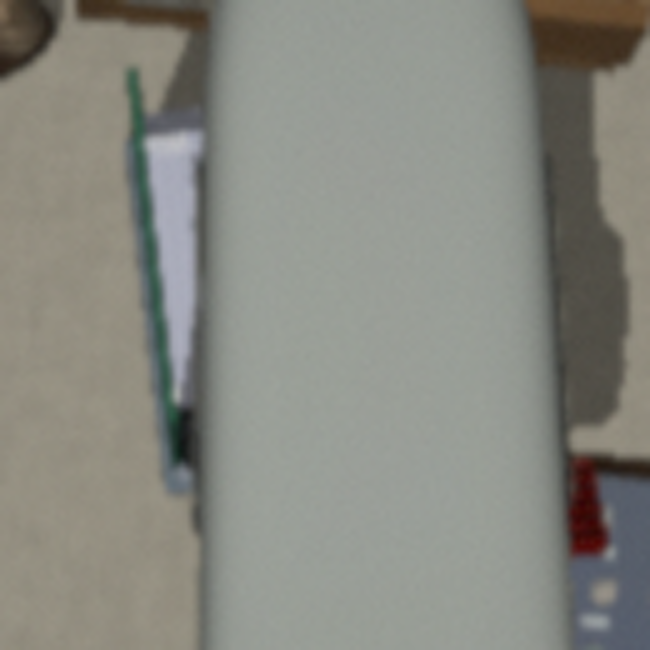

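View pics/r_s.png

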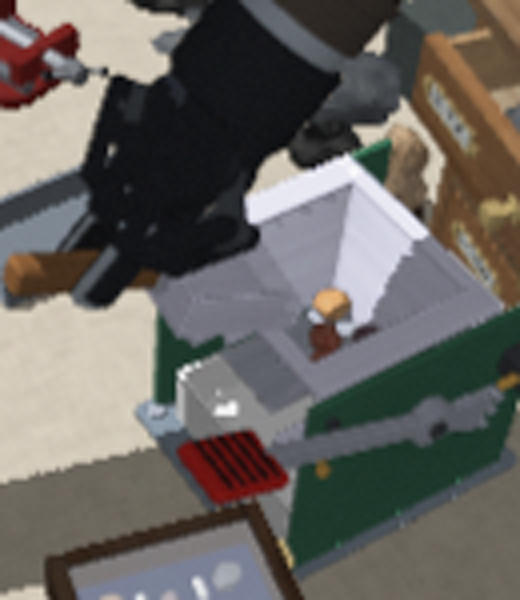

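The arm hit its pitch limit (joint 4 at 2.15), so the scoop ended lower than asked and is touching the front rim with 3–4 N. Pebbles are visible in the hopper at crop (330,305), (325,340) and (365,335). I'll back off upward.

```bash
python3 -c "
from h import *
sdelta([.49,-.01,.29],0,-25);sdelta([.45,-.01,.29],0,-10)
"
```

```text
delta [0.013, -0.0013, -0.0407] [-0.16, -16.26, 0.21]
delta [0.0318, -0.0011, -0.0187] [-0.13, -31.26, 0.23]
```

{"name": "send_rows", "arguments": {
  "deltas": [
    {"grip": 0, "translation": [0.004, -0.001, -0.014], "twist": [0, -4, 0]},
    {"grip": 0, "translation": [0.008, -0.001, -0.028], "twist": [0, -9, 0]},
    {"grip": 0, "translation": [0.013, -0.001, -0.041], "twist": [0, -16, 0]},
    {"grip": 0, "translation": [0.013, -0.001, -0.041], "twist": [0, -16, 0]}
  ]
}}

```text
clock: 16.05
eef_pos: [0.4683, -0.0096, 0.2548]
tool_rot: [-0.002, 0.977, -0.001, -0.214]
ft_force: [0.4, 0.1, -0.8]
grip_width: 0.0164
```

```bash
python3 -c "
from h import *
st();spose();s=camera('scene');crop(s,230,360,100,250,4,'s_s');cv2.imwrite('pics/s_w.png',camera('wrist')['color'])
sdelta([.45,-.01,.29],0,-10)
"
```

```text
t 16.05 tcp [ 0.4683 -0.0096  0.2548] head 0.25 pitch -24.7 roll -0.02 q [-0.01  0.56  0.52  1.96 -0.01 -0.02] F [ 0.4  0.1 -0.8] w 0.0164
grip [ 0.4895 -0.0095  0.2959] bowl [ 0.5583 -0.0092  0.2422] lip [ 0.5938 -0.0091  0.2237]
delta [0.0231, -0.0002, 0.0175] [-0.09, -15.17, 0.24]
```

View pics/s_s.png

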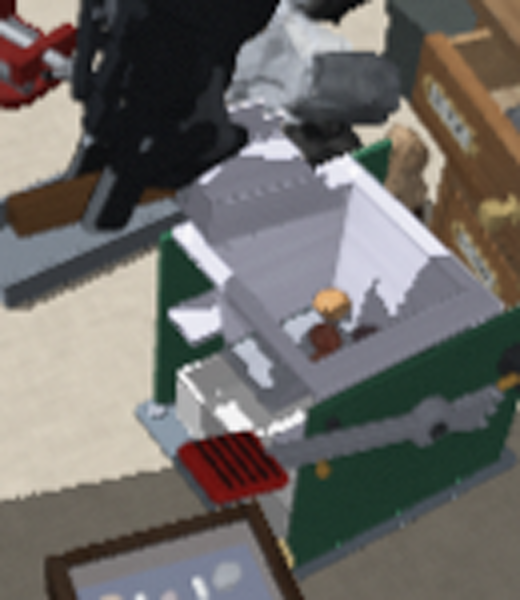

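View pics/s_w.png

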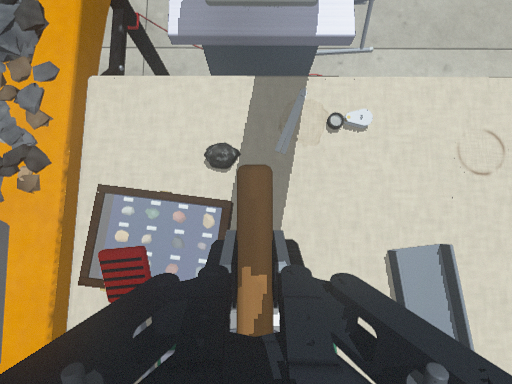

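The scoop is still held and the bowl looks empty. I'll back away from the hopper and check from above.

{"name": "send_rows", "arguments": {
  "deltas": [
    {"grip": 0, "translation": [0.008, 0, 0], "twist": [0, -7, 0]},
    {"grip": 0, "translation": [0.02, 0, 0], "twist": [0, -15, 0]},
    {"grip": 0, "translation": [0.05, 0, 0], "twist": [0, -20, 0]},
    {"grip": 0, "translation": [0.09, 0.02, 0], "twist": [0, -24, 0]},
    {"grip": 0, "translation": [0.13, 0.05, 0], "twist": [0, -24, 0]}
  ]
}}

```text
clock: 16.77
eef_pos: [0.3476, 0.0398, 0.3056]
tool_rot: [-0.001, 1.0, -0.0, -0.012]
ft_force: [0.3, 0.4, -2.0]
grip_width: 0.0171
```

```bash
python3 -c "
from h import *
st();spose();s=camera('scene');crop(s,150,360,60,250,3,'u_s');t=camera('top');crop(t,180,350,80,230,4,'u_t')
"
```

```text
t 16.77 tcp [0.3476 0.0398 0.3056] head 0.13 pitch -1.36 roll -0.02 q [ 0.11 -0.06 -0.06  1.6   0.    0.11] F [ 0.3  0.4 -2. ] w 0.0171
grip [0.3507 0.0398 0.3518] bowl [0.4352 0.04   0.3298] lip [0.4752 0.0401 0.3268]
```

View pics/u_s.png

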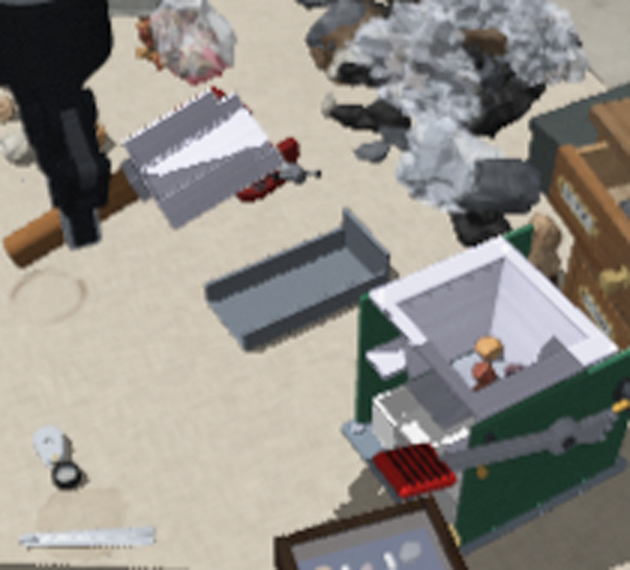

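View pics/u_t.png

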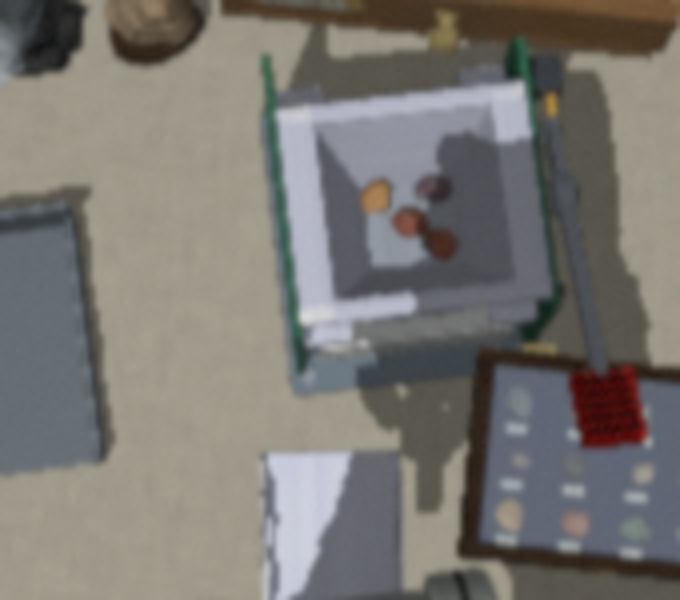

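All four pebbles lie on the shut gate (top crop 375–440, 190–245) and the scoop is empty. Next I'll check the scoop's pitch in the grip before laying it down.

```bash
python3 -c "
from h import *
s=camera('scene');t=camera('top')
print('lipR',tri(t,(280,193),s,(244.3,115)))
crop(t,225,305,180,290,6,'v_t');crop(s,145,260,60,160,6,'v_s')
"
```

```text
lipR (array([0.47450363, 0.00756673, 0.37188065]), np.float64(0.004337052696567911))
```

View pics/v_t.png

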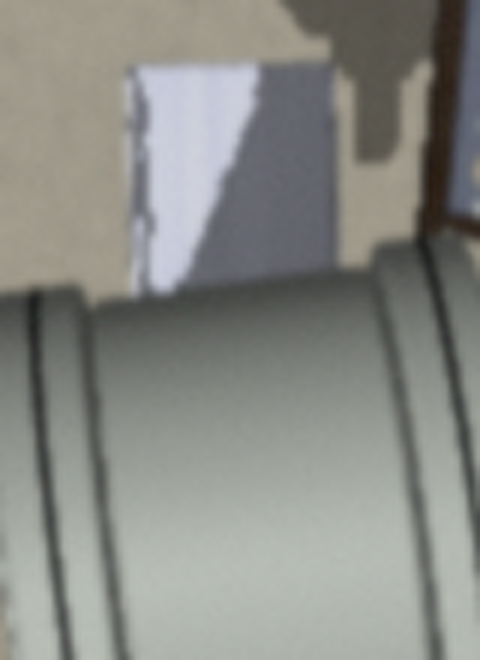

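View pics/v_s.png

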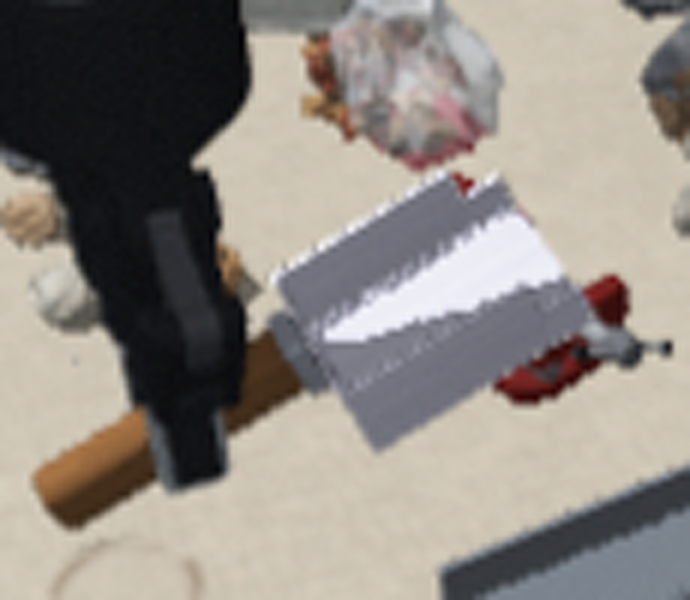

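```bash
python3 -c "
from h import *
s=camera('scene')
def ony(u,v,y):
    o,d=ray(s,((u+.5)/6-.5+145,(v+.5)/6-.5+60));return o+d*(y-o[1])/d[1]
for a,b,y in [((75,527),(305,388),.030),((380,450),(592,318),.006),((35,480),(270,335),.048)]:
  p,q=ony(*a,y),ony(*b,y);print(p,q,np.degrees(np.arctan2(q[2]-p[2],q[0]-p[0])),np.linalg.norm(q-p))
"
```

```text
[0.30993143 0.03       0.3364941 ] [0.38791713 0.03       0.36385223] 19.331356542372838 0.08264524821779727
[0.40242358 0.006      0.35244457] [0.47425132 0.006      0.37907646] 20.34348946463605 0.07660601409200929
[0.30359932 0.048      0.34349308] [0.38385753 0.048      0.37270041] 19.997312997455357 0.08540754001211834
```

The scoop has turned about 21° nose-up in the grip. I'll lay it down with the tool pitched −21° so that it is level, on the clear table left of here at about (0.345, 0.24).

```bash
python3 -c "
from h import *
sdelta([.345,.24,.15],0,-21)
t=camera('top')
print(onz(t,(222,271),0),onz(t,(236,269),0),onz(t,(262,262),0))
"
```

```text
delta [0.0185, 0.2005, 0.1979] [-0.1, 19.7, 0.28]
[0.30153266 0.14986328 0.        ] [0.30606206 0.11262736 0.        ] [0.32311708 0.0431644  0.        ]
```

{"name": "send_rows", "arguments": {
  "deltas": [
    {"grip": 0, "translation": [0.004, 0.04, 0.03], "twist": [0, 4, 0]},
    {"grip": 0, "translation": [0.008, 0.08, 0.07], "twist": [0, 9, 0]},
    {"grip": 0, "translation": [0.012, 0.125, 0.115], "twist": [0, 14, 0]},
    {"grip": 0, "translation": [0.016, 0.165, 0.155], "twist": [0, 19, 0]},
    {"grip": 0, "translation": [0.0185, 0.2, 0.198], "twist": [0, 19.7, 0.3]}
  ]
}}

```text
clock: 17.7
eef_pos: [0.3277, 0.2402, 0.1032]
tool_rot: [0.001, 0.983, -0.002, -0.185]
ft_force: [0.1, 0.3, -1.8]
grip_width: 0.0168
```

```bash
python3 -c "
from h import *
st();spose();sdelta([.345,.24,.05],0,-21)
s=camera('scene');crop(s,120,250,90,200,6,'w_s')
"
```

```text
t 17.7 tcp [0.3277 0.2402 0.1032] head -0.22 pitch -21.29 roll -0.24 q [ 0.49  0.41 -0.09  1.4   0.17  0.47] F [ 0.1  0.3 -1.8] w 0.0168
grip [0.3463 0.2403 0.1456] bowl [0.4182 0.24   0.0961] lip [0.4548 0.2398 0.0797]
delta [-0.0337, 0.0002, 0.0895] [-0.18, -0.29, -0.21]
```

View pics/w_s.png

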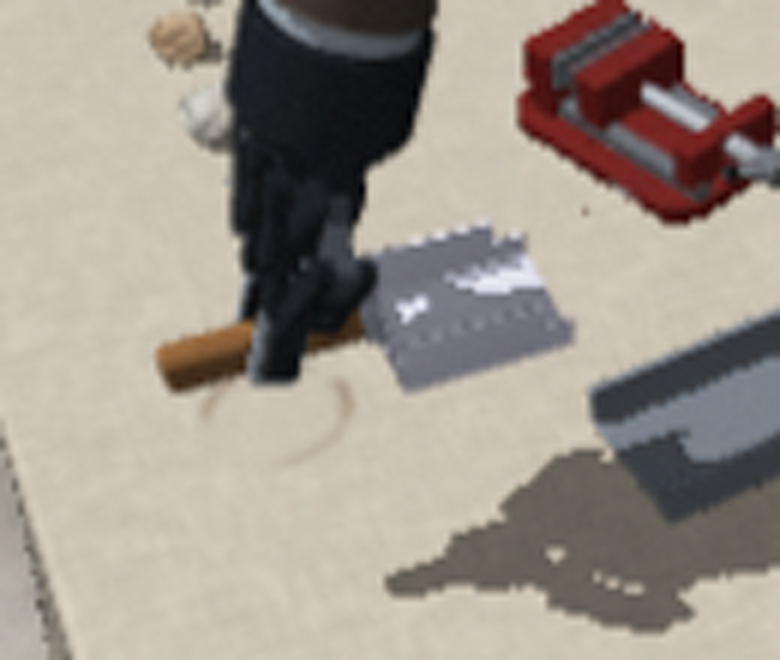

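{"name": "send_rows", "arguments": {
  "deltas": [
    {"grip": 0, "translation": [-0.012, 0, 0.032], "twist": [0, 0, 0]},
    {"grip": 0, "translation": [-0.024, 0, 0.064], "twist": [0, 0, 0]},
    {"grip": 0, "translation": [-0.036, 0, 0.096], "twist": [0, 0, 0]},
    {"grip": 0, "translation": [-0.038, 0, 0.1], "twist": [0, 0, 0]},
    {"grip": 0, "translation": [-0.038, 0, 0.1], "twist": [0, 0, 0]}
  ]
}}

```text
clock: 18.38
eef_pos: [0.3232, 0.2412, -0.0088]
tool_rot: [0.001, 0.982, -0.003, -0.189]
ft_force: [0.6, 0.3, -1.1]
grip_width: 0.0168
```

```bash
python3 -c "
from h import *
st();spose()
s=camera('scene');crop(s,120,250,90,200,6,'x_s')
"
```

```text
t 18.38 tcp [ 0.3232  0.2412 -0.0088] head -0.15 pitch -21.75 roll -0.32 q [ 0.5   0.54 -0.22  1.15  0.17  0.47] F [ 0.6  0.3 -1.1] w 0.0168
grip [0.3422 0.2414 0.0333] bowl [ 0.4138  0.2411 -0.0167] lip [ 0.4502  0.241  -0.0334]
```

View pics/x_s.png

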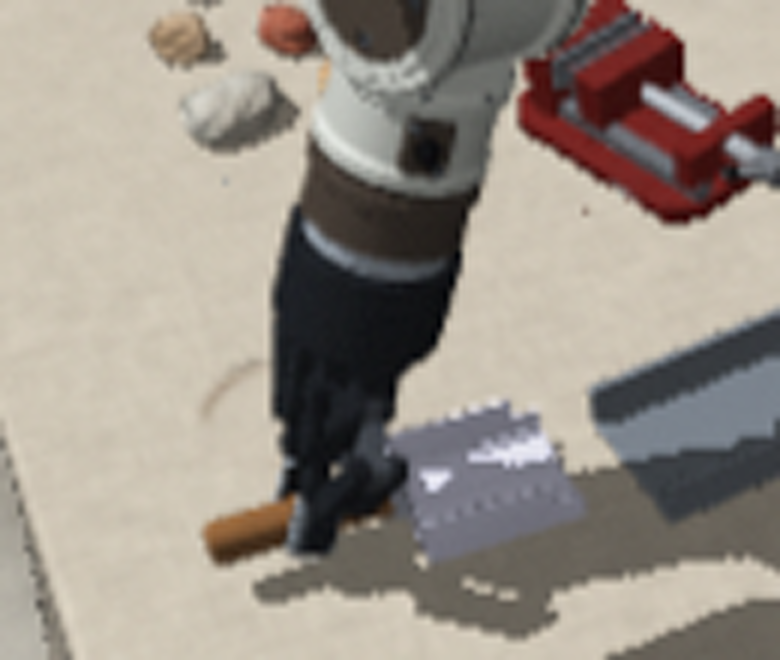

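Still off the table. I'll lower the last 10 mm in small steps.

{"name": "send_rows", "arguments": {
  "deltas": [
    {"grip": 0, "translation": [-0.0015, 0, 0.004], "twist": [0, 0, 0]},
    {"grip": 0, "translation": [-0.002, 0, 0.006], "twist": [0, 0, 0]},
    {"grip": 0, "translation": [-0.002, 0, 0.006], "twist": [0, 0, 0]}
  ]
}}

```text
clock: 18.8
eef_pos: [0.3236, 0.2417, -0.0142]
tool_rot: [0.0, 0.982, -0.002, -0.188]
ft_force: [-0.1, -0.3, -2.4]
grip_width: 0.0166
```

{"name": "send_rows", "arguments": {
  "deltas": [
    {"grip": 0, "translation": [-0.001, 0, 0.003], "twist": [0, 0, 0]},
    {"grip": 0, "translation": [-0.001, 0, 0.003], "twist": [0, 0, 0]}
  ]
}}

```text
clock: 19.05
eef_pos: [0.3232, 0.2416, -0.0174]
tool_rot: [0.0, 0.982, -0.002, -0.188]
ft_force: [0.3, -0.6, -1.2]
grip_width: 0.017
```

{"name": "send_rows", "arguments": {
  "deltas": [
    {"grip": 0, "translation": [-0.001, 0, 0.002], "twist": [0, 0, 0]},
    {"grip": 0, "translation": [-0.001, 0, 0.003], "twist": [0, 0, 0]},
    {"grip": 0, "translation": [-0.001, 0, 0.003], "twist": [0, 0, 0]}
  ]
}}

```text
clock: 19.42
eef_pos: [0.3233, 0.2419, -0.0202]
tool_rot: [0.0, 0.982, -0.002, -0.187]
ft_force: [-1.6, -0.1, 4.6]
grip_width: 0.0172
```

```bash
python3 -c "
from h import *
st();spose()
s=camera('scene');crop(s,140,230,140,200,8,'y_s')
"
```

```text
t 19.43 tcp [ 0.3233  0.2419 -0.0202] head -0.09 pitch -21.6 roll -0.22 q [ 0.5   0.56 -0.23  1.12  0.17  0.47] F [-1.6 -0.1  4.6] w 0.0172
grip [0.3421 0.242  0.022 ] bowl [ 0.4138  0.2418 -0.0279] lip [ 0.4503  0.2418 -0.0445]
```

View pics/y_s.png

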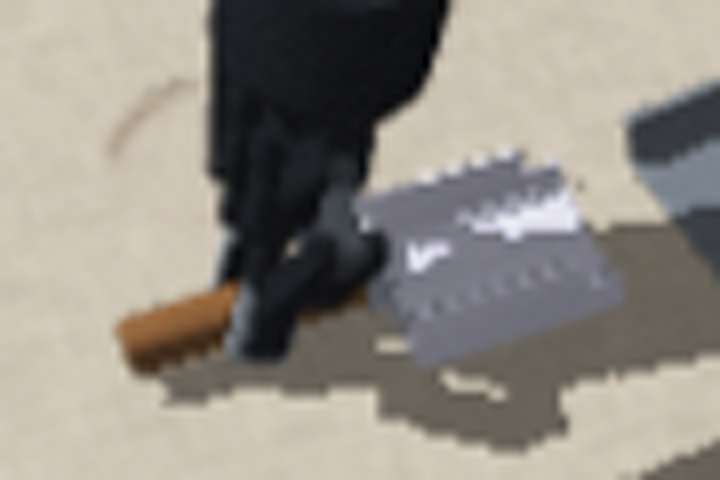

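Contact at about 6 N. Releasing and lifting clear.

{"name": "send_rows", "arguments": {
  "deltas": [
    {"grip": 0.3, "translation": [0, 0, 0], "twist": [0, 0, 0]},
    {"grip": 0.6, "translation": [0, 0, 0], "twist": [0, 0, 0]},
    {"grip": 1, "translation": [0, 0, 0], "twist": [0, 0, 0]},
    {"grip": 1, "translation": [0, 0, 0], "twist": [0, 0, 0]},
    {"grip": 1, "translation": [0.002, 0, -0.006], "twist": [0, 0, 0]}
  ]
}}

```text
clock: 20.1
eef_pos: [0.3232, 0.2416, -0.014]
tool_rot: [0.0, 0.982, -0.002, -0.188]
ft_force: [0.0, 0.2, -0.2]
grip_width: 0.0854
```

{"name": "send_rows", "arguments": {
  "deltas": [
    {"grip": 1, "translation": [0.004, 0, -0.01], "twist": [0, 0, 0]},
    {"grip": 1, "translation": [0.016, 0, -0.04], "twist": [0, 0, 0]},
    {"grip": 1, "translation": [0.034, 0, -0.085], "twist": [0, -5, 0]},
    {"grip": 1, "translation": [0.05, 0, -0.13], "twist": [0, -10, 0]},
    {"grip": 1, "translation": [0.07, 0, -0.19], "twist": [0, -20, 0]}
  ]
}}

```text
clock: 20.72
eef_pos: [0.3291, 0.2424, 0.1893]
tool_rot: [0.001, 1.0, -0.002, -0.012]
ft_force: [-0.6, 1.0, 1.2]
grip_width: 0.0854
```

```bash
python3 -c "
from h import *
st()
s=camera('scene');crop(s,140,230,130,200,7,'z_s');t=camera('top');cv2.imwrite('pics/z_t.png',t['color'])
crop(s,255,415,130,305,3,'z_s2')
"
```

```text
t 20.73 tcp [0.3291 0.2424 0.1893] head -0.12 pitch -1.43 roll -0.26 q [ 0.63  0.08 -0.21  1.3   0.01  0.63] F [-0.6  1.   1.2] w 0.0854
```

View pics/z_s.png

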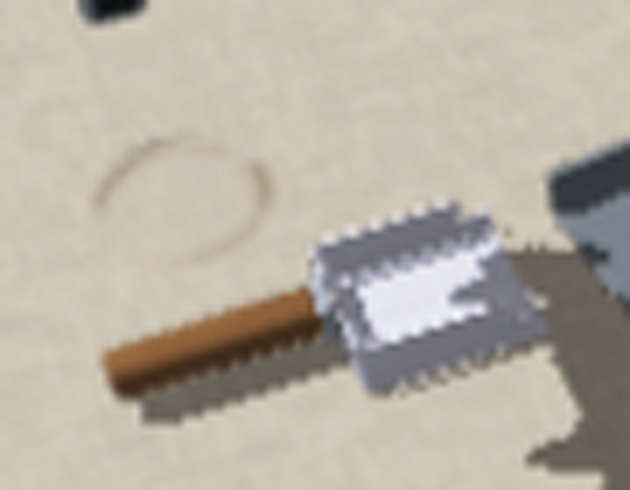

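View pics/z_s2.png

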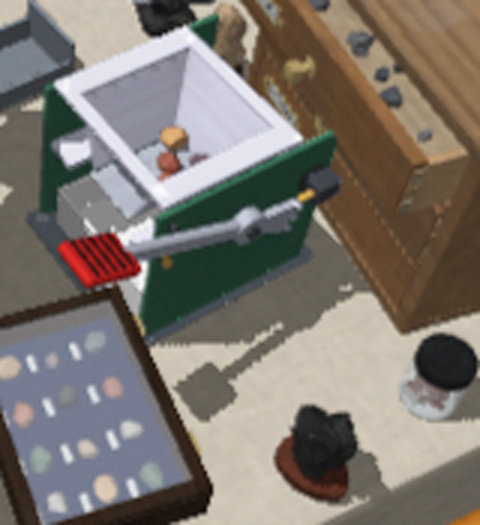

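View pics/z_t.png

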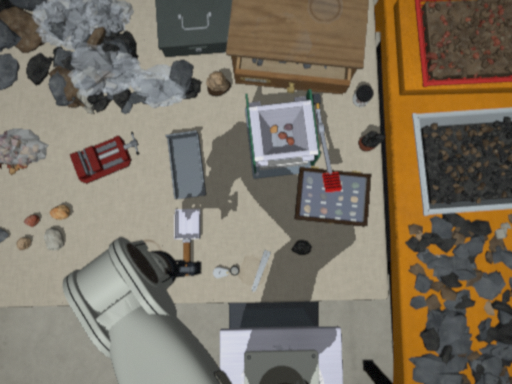

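The scoop lies flat and released at about crop (330,320), the pebbles are still in the hopper, and the stone is standing. Next I'll shut the fingers and go above the lever pad with the tool leaned back 15°, to clear the cheek.

```bash
cat >> h.py <<'E'
def tipdelta(tip,h,p):
    return delta(np.array(tip)+.03*toolrot(h,p).as_matrix()[:,2],h,p)
E
python3 -c "
from h import *
tipdelta([.44,.0,.26],0,15)"
```

```text
delta [-0.1168, -0.2452, -0.0366] [0.47, -15.63, 0.09]
```

{"name": "send_rows", "arguments": {
  "deltas": [
    {"grip": 0.5, "translation": [-0.015, -0.04, -0.02], "twist": [0, -3, 0]},
    {"grip": 0, "translation": [-0.04, -0.09, -0.036], "twist": [0, -6, 0]},
    {"grip": 0, "translation": [-0.07, -0.14, -0.036], "twist": [0, -9, 0]},
    {"grip": 0, "translation": [-0.095, -0.195, -0.036], "twist": [0, -12, 0]},
    {"grip": 0, "translation": [-0.117, -0.245, -0.036], "twist": [0.5, -15.6, 0]}
  ]
}}

```text
clock: 21.45
eef_pos: [0.4484, -0.0017, 0.231]
tool_rot: [-0.001, 0.991, -0.0, 0.131]
ft_force: [2.3, 0.9, -0.5]
grip_width: 0.0002
```

```bash
python3 -c "
from h import *
st();tipdelta([.506,-.124,.225],0,15)"
```

```text
t 21.45 tcp [ 0.4484 -0.0017  0.231 ] head 0.08 pitch 15.11 roll -0.05 q [-0.   -0.1  -0.32  1.09  0.   -0.01] F [ 2.3  0.9 -0.5] w 0.0002
delta [-0.0539, -0.1223, 0.0509] [-0.03, 0.11, 0.08]
```

{"name": "send_rows", "arguments": {
  "deltas": [
    {"grip": 0, "translation": [-0.01, -0.035, 0.005], "twist": [0, 0, 0]},
    {"grip": 0, "translation": [-0.025, -0.075, 0.02], "twist": [0, 0, 0]},
    {"grip": 0, "translation": [-0.045, -0.11, 0.04], "twist": [0, 0, 0]},
    {"grip": 0, "translation": [-0.054, -0.122, 0.051], "twist": [0, 0, 0]},
    {"grip": 0, "translation": [-0.054, -0.122, 0.051], "twist": [0, 0, 0]}
  ]
}}

```text
clock: 22.08
eef_pos: [0.5133, -0.1237, 0.1948]
tool_rot: [-0.0, 0.991, 0.0, 0.13]
ft_force: [-0.5, 0.4, 0.2]
grip_width: -0.0003
```

```bash
python3 -c "
from h import *
st();tipdelta([.506,-.124,.19],0,15)
s=camera('scene');crop(s,235,375,130,270,5,'aa_s');cv2.imwrite('pics/aa_w.png',camera('wrist')['color'])
f=lambda p:((proj(s,p)-[235,130]+.5)*5-.5);print(f((.506,-.124,.225)),f((.513,-.1207,.189)))"
```

```text
t 22.07 tcp [ 0.5133 -0.1237  0.1948] head 0.01 pitch 14.95 roll 0.02 q [-0.28  0.09 -0.23  1.    0.07 -0.27] F [-0.5  0.4  0.2] w -0.0003
delta [0.0083, -0.0003, 0.0328] [0.03, -0.05, 0.01]
[259.76840615 395.01150171] [265.66219902 436.41647596]
```

View pics/aa_s.png

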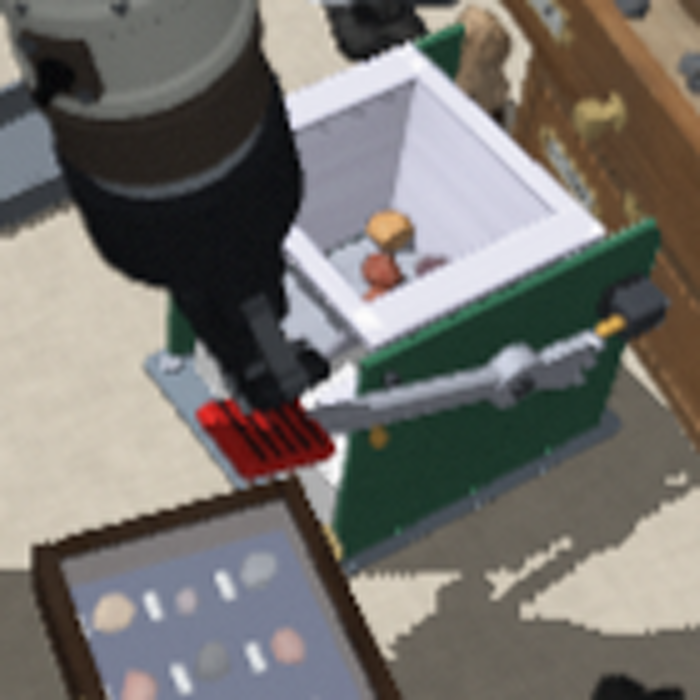

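View pics/aa_w.png

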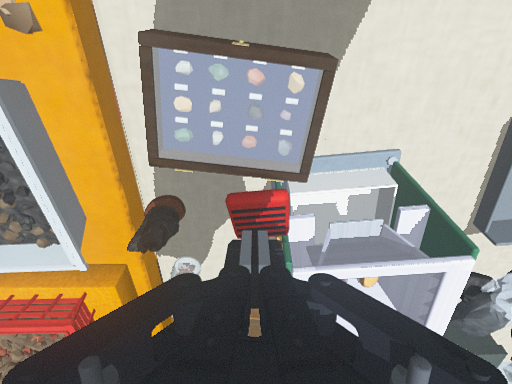

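The fingertips sit above the pad at wrist (255,232), with the pad at (227–290, 190–235). Pressing straight down.

{"name": "send_rows", "arguments": {
  "deltas": [
    {"grip": 0, "translation": [0.0035, 0, 0.012], "twist": [0, 0, 0]},
    {"grip": 0, "translation": [0.0065, 0, 0.024], "twist": [0, 0, 0]},
    {"grip": 0, "translation": [0.01, 0, 0.036], "twist": [0, 0, 0]},
    {"grip": 0, "translation": [0.013, 0, 0.048], "twist": [0, 0, 0]},
    {"grip": 0, "translation": [0.0155, 0, 0.058], "twist": [0, 0, 0]}
  ]
}}

```text
clock: 22.8
eef_pos: [0.5129, -0.1226, 0.1348]
tool_rot: [-0.001, 0.991, 0.0, 0.131]
ft_force: [-2.2, 0.6, 3.2]
grip_width: -0.0003
```

```bash
python3 -c "
from h import *
st();tipdelta([.506,-.124,.086],0,15)
s=camera('scene');crop(s,235,375,130,270,5,'ab_s')"
```

```text
t 22.8 tcp [ 0.5129 -0.1226  0.1348] head 0.12 pitch 15.0 roll -0.0 q [-0.28  0.13 -0.34  0.85  0.07 -0.27] F [-2.2  0.6  3.2] w -0.0003
delta [0.0193, -0.0014, 0.0754] [0.03, 0.0, 0.11]
```

View pics/ab_s.png

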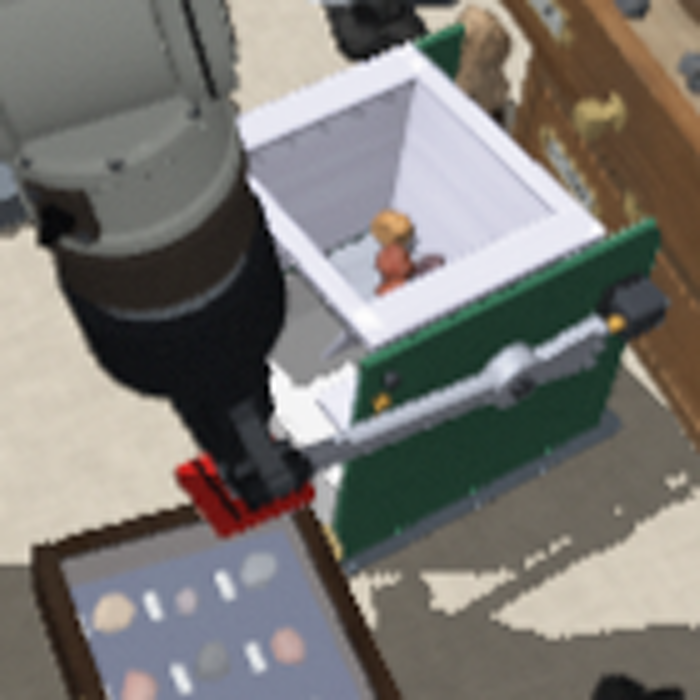

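{"name": "send_rows", "arguments": {
  "deltas": [
    {"grip": 0, "translation": [0.004, 0, 0.015], "twist": [0, 0, 0]},
    {"grip": 0, "translation": [0.008, 0, 0.03], "twist": [0, 0, 0]},
    {"grip": 0, "translation": [0.012, 0, 0.045], "twist": [0, 0, 0]},
    {"grip": 0, "translation": [0.016, 0, 0.06], "twist": [0, 0, 0]},
    {"grip": 0, "translation": [0.019, 0, 0.072], "twist": [0, 0, 0]}
  ]
}}

```text
clock: 23.48
eef_pos: [0.5157, -0.1229, 0.0604]
tool_rot: [-0.001, 0.991, 0.0, 0.133]
ft_force: [1.8, 1.3, 6.5]
grip_width: -0.0003
```

{"name": "send_rows", "arguments": {
  "deltas": [
    {"grip": 0, "translation": [0.0005, 0, 0.002], "twist": [0, 0, 0]},
    {"grip": 0, "translation": [0.001, 0, 0.004], "twist": [0, 0, 0]},
    {"grip": 0, "translation": [0.001, 0, 0.004], "twist": [0, 0, 0]}
  ]
}}

```text
clock: 23.85
eef_pos: [0.5161, -0.1228, 0.0566]
tool_rot: [-0.001, 0.991, 0.0, 0.133]
ft_force: [-1.5, -0.1, 6.1]
grip_width: -0.0001
```

```bash
python3 -c "
from h import *
st();tipdelta([.506,-.124,.086],0,15)
s=camera('scene');crop(s,235,375,130,270,5,'ac_s');t=camera('top');crop(t,230,360,80,210,5,'ac_t');cv2.imwrite('pics/ac_w.png',camera('wrist')['color'])"
```

```text
t 23.85 tcp [ 0.5161 -0.1228  0.0566] head 0.14 pitch 15.31 roll 0.02 q [-0.28  0.23 -0.46  0.63  0.07 -0.27] F [-1.5 -0.1  6.1] w -0.0001
delta [0.0022, -0.0012, -0.001] [0.06, 0.31, 0.13]
```

View pics/ac_s.png

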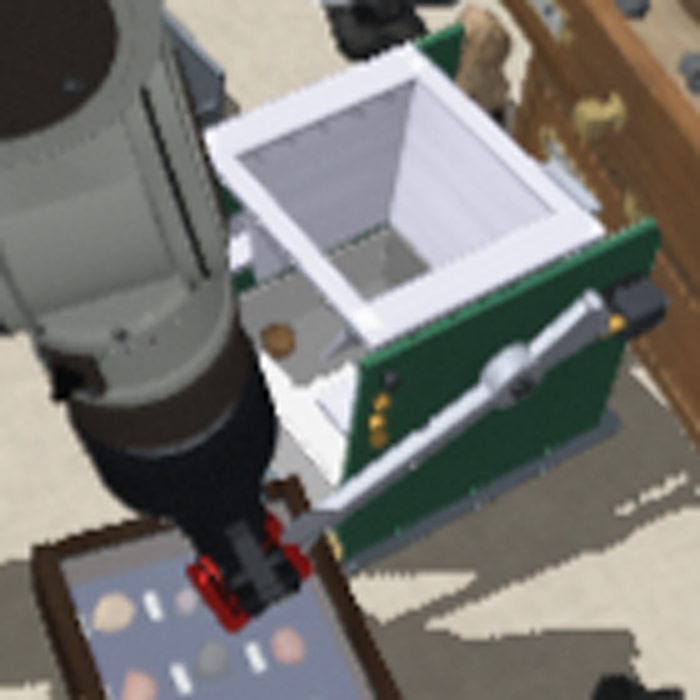

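View pics/ac_t.png

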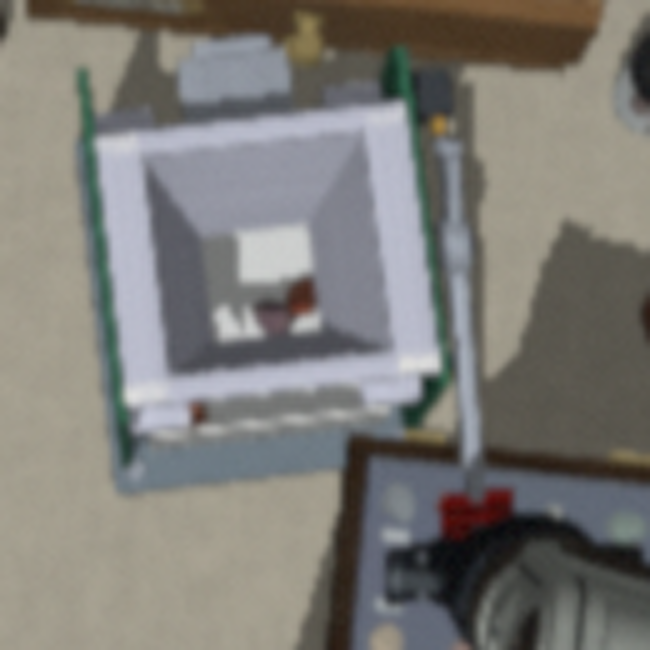

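View pics/ac_w.png

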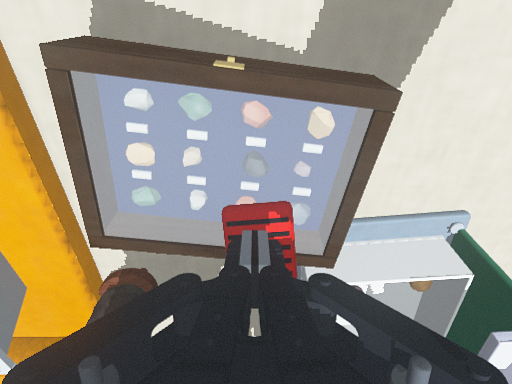

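The hopper is empty and the gate is open. Pebbles are seen in the pan: yellow at scene (277,340), two through the gate at top (270–300, 295–320), one at (195,412). Next I'll check the lever angle from the images, comparing rest with now.

```bash
python3 -c "
from h import *
s=camera('scene');a=np.radians(6);u=np.array([np.cos(a),np.sin(a),0]);n=np.array([-u[1],u[0],0]);P=np.array([.6526,-.106,.135])
def pl(x,y):
    o,d=ray(s,((x+.5)/5-.5+235,(y+.5)/5-.5+130));t=((P-o)@n)/(d@n);p=o+t*d-P;return np.array([p@u,p[2]])
def ang(a,b):
    d=pl(*b)-pl(*a);return np.arctan2(d[1],-d[0]),pl(*a),pl(*b)
r=ang((515,368),(325,418));c=ang((512,370),(325,517));print(r,c,r[0]-c[0])
st()"
```

```text
(np.float64(0.33435647773644533), array([0.00058959, 0.00700497]), array([-0.1095607 ,  0.04527115])) (np.float64(-0.41107176393011274), array([-0.00107401,  0.00661727]), array([-0.10067668, -0.03680013])) 0.7454282416665581
t 24.05 tcp [ 0.5161 -0.1228  0.0568] head 0.14 pitch 15.31 roll 0.02 q [-0.28  0.23 -0.46  0.63  0.07 -0.27] F [-1.9  0.7  5.1] w 0.0003
```

```bash
python3 -c "
from h import *
s=camera('scene');t=camera('top')
M=np.array([.640,-.012])
for n,p in [('yel S',onz(s,(290.4,198),.022)),('orT',onz(t,(269,162.4),.022)),('plumT',onz(t,(284,144),.022)),('redT',onz(t,(290,139.5),.022))]: print(n,p,np.linalg.norm(p[:2]-M))
crop(t,150,280,130,270,5,'ad_t');crop(s,270,330,170,240,9,'ad_s')"
```

```text
yel S [0.61625656 0.0347111  0.022     ] 0.05239921920395507
orT [0.5879717 0.0197439 0.022    ] 0.060947671182503486
plumT [ 0.63764803 -0.02181505  0.022     ] 0.010092921579356807
redT [ 0.64977434 -0.03836232  0.022     ] 0.02811600044545026
```

View pics/ad_t.png

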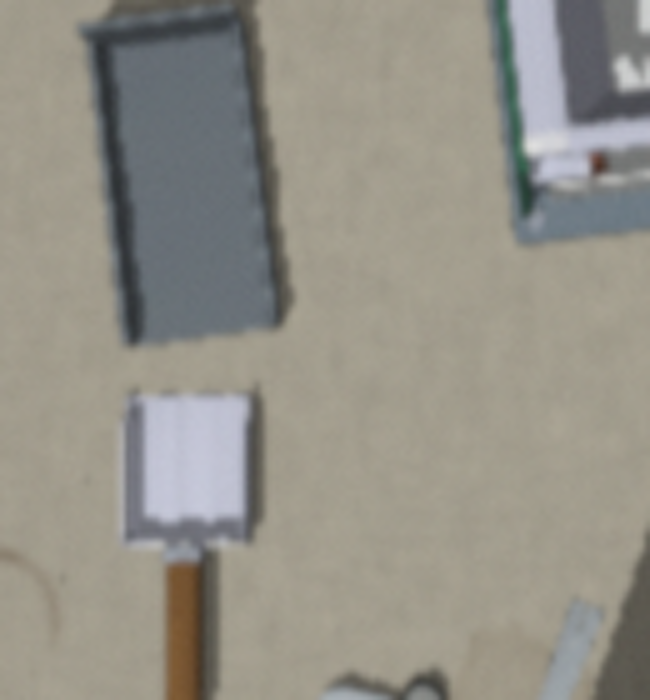

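View pics/ad_s.png

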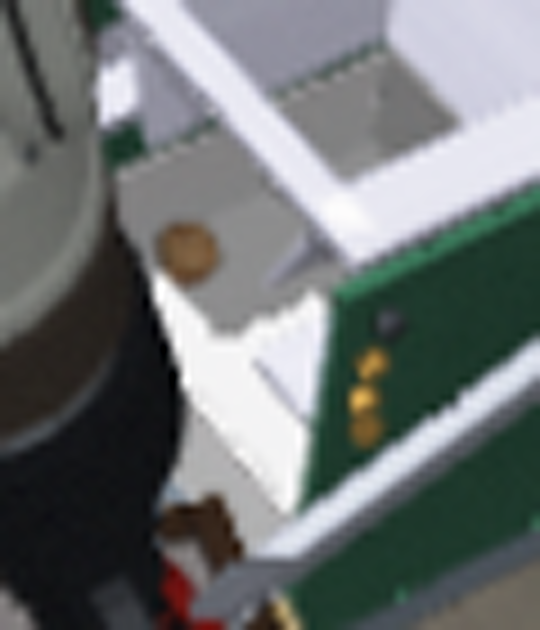

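All four pebbles are in the pan, 10, 28, 52 and 61 mm from its centre against a limit of 74 mm. The scoop is flat on the table and the lever is held steady at about 6 N. Handing in.

```bash
python3 -c "
from h import *
st();bot.job_done()"
```

```text
t 24.15 tcp [ 0.5161 -0.1228  0.0568] head 0.14 pitch 15.31 roll 0.02 q [-0.28  0.23 -0.46  0.63  0.07 -0.27] F [-2.2  0.1  5.2] w 0.0
the job is handed in; nothing more can be done
```

I scooped all four pebbles and tipped them into the shut hopper. I then laid the scoop upright on the table and pressed the lever to the third notch. I handed in at 24.2 s, still holding the lever; no verdict was reported.

**Last checks:**
- **Pebbles:** the hopper is empty. Four pebbles are in the pan, about 10, 28, 52 and 61 mm from its centre (limit 74 mm), placed by casting rays at an assumed height.
- **Scoop:** it looks flat and released, in front of the tray.
- **Lever:** it is held at 5–6 N. Fingertip height gives an angle of about 0.69 rad, while the image angle gives about 0.75, which is past the 0.74 stop and so only rough. Both are above 0.60.
- **Viewing stone:** it was last seen standing just before the press.

**What did not go to plan:**
- **First grasp:** it shut on air above the handle, because the real fingertips sit about 30 mm behind the reported TCP. I found this from the images and corrected for it from then on.
- **Tipping:** joint 4 reached its limit. The scoop leaned on the hopper rim with about 3–5 N and turned about 21° in the grip, which I allowed for when laying it down.

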